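# Moisture check of the deck timbers of a model ship

## Robot

A 6-joint arm with a two-finger parallel gripper is mounted at the origin on the work surface. World frame = base frame: x ahead of the robot, y to its left, z up, the work surface at z = 0. Lengths are in m, angles in rad, forces in N, time in s.
With the tool pointing down it reaches from about 0.35 to 0.975 m from the base axis. Payload 4.9 kg.
Tool frame: the origin (TCP) lies at the very end of the fingers, on their centre line; the grasp point (between the pads) lies 19 mm behind it; y points along the fingers, z is the direction in which the jaws open and shut, and the axes are right-handed (so a half turn about y gives the same grasp; the last joint's range is limited). The gripper opens to 85 mm and grips with 20 to 120 N. Pads are 22 mm wide; open, the fingers measure 114 mm over their backs; the gripper's body (76 mm by 85 mm) begins 54 mm behind the grasp point. The pads swing forward as they close: fully open they stand 13 mm farther back than shut.
Start: joints at [-1.446, 0.053, 1.613, -0, 1.476, -0.119], TCP at [0.151, -0.606, 0.231] pointing down, gripper open.
Joint ranges: [-3.01, 3.01], [-1.01, 2.22], [0.06, 2.58], [-1.02, 4.17], [0.09, 2.62], [-3.14, 3.14]. Speed limits (rad/s): [2.57, 2.57, 3.14, 3.14, 3.14, 3.14].

## Interface

Orientations are given as a rotation vector (axis times angle).
In Python, from station import ctrl gives the robot as it stands.
- The arm moves only by the tool arm_command, never from a script. Its argument "steps" is a list of rows, each a list of 3 entries, a list of its own where there are three numbers: the shift along the tool's x, y, z in m, then the turn, a rotation vector about the tool's x, y, z in degrees, then the opening, from 0 (shut) to 1 (fully open). In form: [[[dx, dy, dz], [ax, ay, az], gripper], ...]. A call has 1 to 5 rows; each row is the pose to reach, as a shift and turn from the pose measured when the call began, along the tool's axes at that moment; what a row does not reach only later rows make up. A row lasts 1/10 s, in which the tool goes at most 50 mm and 8.59 degrees, less where a joint would pass 70% of its speed; a pose out of reach is approached as far as the arm can. A call with a gripper value outside its range is refused whole. The fingers move at their own pace and stop on an object; "force" is the grip in N (left out, the last holds). Time passes only in rows, so rows that repeat a pose let the fingers close. It gives the time, the measured TCP pose, the force and the opening at its end, in the units of the state.
- ctrl.get_obs(): the state, without advancing time (a new reading comes with each control period).
- ctrl.get_image(name): name is "scene" or "top" or "wrist"; returns a dict with "img" (384x512x3 uint8, red, green, blue), "camera_matrix" (3x3 intrinsics, pixels), "world_from_camera" (4x4, takes a point from camera to world coordinates). Camera axes: x right, y up, looking along -z (the intrinsics and any distortion apply to the point x, -y, -z); pixel columns grow to the right and rows downward; lengths in m; the calibration is good to about 2 mm. A picture is of the moment at which its call begins. There is no depth.
- ctrl.finish_job(): hands the job in, once; it reports no verdict.
Trained networks look in a picture, given as the dict that the camera call returned (one of the last four; its "shot" number tells which), for a name from the list of things; names that differ only in an ending like _2 or _b are one class to them, and where a whole thing is asked for, a point or a joint stands for the part that bears it (a point fixed in the world has none). Each returns a list of dicts, best first, with "confidence" (0 to 1); they miss things now and then, are a little off and sometimes report something else, mostly with a low value. They report only what shows in the picture. A call takes as long as a camera call. They do not tell look-alikes from the thing itself.
- ctrl.boxes_of(picture, name): "position" ([row, column] in pixels, amid what is visible of it).
The state is a dict: "t": time; "q": joint angles; "dq": joint speeds; "effort": joint torques, N m; "tool_pos": TCP position; "tool_rot": TCP orientation; "contact_force": force on the tool from outside, world axes, zero at the start; "wrist_torque": the same for the moment, N m; "opening": finger opening in m.
Only numpy, scipy, OpenCV 4.12 (cv2) and the standard library are available. Lean on these libraries where they do the work, as an engineer would, in place of code of your own. Each camera call takes 0.05 s, during which the arm holds its last target.

## Task

Check the deck timbers on the bench for moisture before they are glued: first turn the meter's selector to 4, then take the probe from its stand, press its pin on the brass check stud on the meter's top for two seconds, and after that in the same way on the brass stud of every timber present, from the longest timber to the shortest. Then hang the probe upright back in its stand and let go of it, and after that turn the selector back to 0. The timbers stay lying on the bench, and the other things stay where they are.

Things in the scene. Friction and masses are not known exactly. Their poses are not given: they have to be found in the camera images.
- meter: Fixed grey box, the wood-moisture meter, 150 (x) x 130 (y) x 50 mm high, a rotary selector in the middle of its top. Origin: centre of its underside. Seven marks lie round the selector, 30 degrees apart: mark 0 (a white bar) on its -x side, then clockwise from above marks 1 to 6, each a row of that many white dots (3 on its +y side, 6 on its +x side).
- dial (a joint): The selector's angle in rad: 0 with its white pointer line at mark 0, growing clockwise seen from above, one click (0.524) a mark, so mark 4 is 2.094. Sprung detents hold it at the marks; about 0.1 N m moves it on.
- dial_grip (a point): On the selector's vertical axis, mid-height of its black grip bar, 82 mm above the bench. The bar is 60 mm long, 22 wide and 36 high (62 to 98 mm above the bench), on a grey skirt 74 mm across, top 62 mm above the bench. The frame turns with the selector: the bar lies along its x, the white pointer line at the -x end.
- check_stud (a point): Middle of the top of the brass check stud, 18 mm across and 3 mm high, on the top of the meter, 52 mm along its x and -48 mm along its y from its centre, 53 mm above the bench.
- stand: Fixed wooden probe stand: base 110 x 110 x 12 mm, two upright cheeks 90 mm long (x), 14 thick, 34 mm apart (inner faces at y = +-17 mm), the slot open above and at both ends, cheek tops 110 mm above the bench. Origin: centre of its underside. The probe hangs upright between the cheeks, its flange on their tops.
- probe: Hand probe, 140 g, pin downward. Origin: on its axis at the underside of the round black flange (58 mm across, 8 thick). Above it a square grey grip block 26 x 26 mm, 8 to 68 mm above the origin, sides along the probe's x and y. Below it a round shaft 22 mm across down to -55 mm, then the steel pin, 6 mm across, round-ended, tip at -85 mm.
- pin_tip (a point): The end of the probe's pin (85 mm below the probe's origin when not pressed in).
- pin (a joint): How far the sprung pin is pressed into the probe, m: 0 free, 0.012 fully in. It takes 1 N to start and 4 N for the whole travel.
- timber_1: Loose scalloped deck timber, the longest: 190 mm long (y), 45 mm wide, 30 mm high, 4 dark scallops on each long side, a brass stud 18 mm across and 3 mm high on its top near the +y end. Origin: centre of its underside. May be absent.
- stud_1 (a point): Middle of the top of the brass stud of timber_1, 33 mm above the bench, 75 mm from the timber's middle along its y.
- timber_2: Loose scalloped deck timber, the second longest: 150 mm long (y), 45 mm wide, 30 mm high, 3 dark scallops on each long side, a brass stud 18 mm across and 3 mm high on its top near the +y end. Origin: centre of its underside. May be absent.
- stud_2 (a point): Middle of the top of the brass stud of timber_2, 33 mm above the bench, 55 mm from the timber's middle along its y.
- timber_3: Loose scalloped deck timber, the third longest: 115 mm long (y), 45 mm wide, 30 mm high, 2 dark scallops on each long side, a brass stud 18 mm across and 3 mm high on its top near the +y end. Origin: centre of its underside. May be absent.
- stud_3 (a point): Middle of the top of the brass stud of timber_3, 33 mm above the bench, 37.5 mm from the timber's middle along its y.
- timber_4: Loose scalloped deck timber, the shortest: 80 mm long (y), 45 mm wide, 30 mm high, 1 dark scallops on each long side, a brass stud 18 mm across and 3 mm high on its top near the +y end. Origin: centre of its underside. May be absent.
- stud_4 (a point): Middle of the top of the brass stud of timber_4, 33 mm above the bench, 20 mm from the timber's middle along its y.
- glue: White jar with black lid, 52 mm across, 85 mm high; bystander. Origin: centre of its underside.
- disc: Flat turned wooden disc, 76 mm across, 18 mm high; bystander. Origin: centre of its underside.
- brush: Brush lying on the far side; bystander. Origin: as laid, on its underside.
- mallet: Hammer-shaped wooden mallet lying on the far side; bystander. Origin: as laid, on its underside.
Mind the look-alikes: they are no part of the job. Leave any orange look-alike of the meter alone. What is shaped like the timber_3 but pink is not meant.

How it is judged:
On the way, in this order (a step that is already met when the one before it is completed fails the run):
1. the selector stands at mark 4 (value of joint dial between 1.9644 and 2.2244 rad and velocity of joint dial between -0.3 and 0.3 rad/s), for 0.4 s.
2. the probe's pin is pressed on the brass check stud of the meter (contact force between pin and meter above 0.6 N and distance between pin_tip and check_stud below 0.0095 m), for 1.5 s.
3. the probe's pin is pressed on the brass stud of timber_1 (contact force between pin and timber_1 above 0.6 N and distance between pin_tip and stud_1 below 0.0095 m), for 1.5 s.
4. the probe's pin is pressed on the brass stud of timber_2 (contact force between pin and timber_2 above 0.6 N and distance between pin_tip and stud_2 below 0.0095 m), for 1.5 s.
5. the probe's pin is pressed on the brass stud of timber_3 (contact force between pin and timber_3 above 0.6 N and distance between pin_tip and stud_3 below 0.0095 m), for 1.5 s.
6. the probe's pin is pressed on the brass stud of timber_4 (contact force between pin and timber_4 above 0.6 N and distance between pin_tip and stud_4 below 0.0095 m), for 1.5 s.
7. the probe hangs in its stand again, let go, with the selector still at mark 4 (x of probe in the frame of stand between -0.03 and 0.03 m and y of probe in the frame of stand between -0.01 and 0.01 m and z of probe in the frame of stand between 0.105 and 0.115 m and angle between probe's own z axis and vertical below 0.12 rad and linear speed of probe below 0.03 m/s and contact force between probe and the fingers below 0.1 N and value of joint dial between 1.9644 and 2.2244 rad), for 0.3 s.
At the end, for the whole second after the job is handed in: The probe hangs upright (within 7 degrees) in its stand, flange on both cheeks (height within 5 mm, within 30 mm along and 10 mm across the slot), let go and at rest; the selector is within 0.13 rad of mark 0; all timbers present lie flat (x of probe in the frame of stand between -0.03 and 0.03 m and y of probe in the frame of stand between -0.01 and 0.01 m and z of probe in the frame of stand between 0.105 and 0.115 m and angle between probe's own z axis and vertical below 0.12 rad and linear speed of probe below 0.03 m/s and contact force between probe and the fingers below 0.1 N and value of joint dial below 0.13 rad and angle between each of timber_1, timber_2, timber_3, timber_4's own z axis and vertical below 0.2 rad); the robot touches nothing.
It fails at once if a bystander is moved by more than 4 cm (distance of any of glue, disc, brush, mallet from where it was at the start of the episode above 0.04 m).
Of timber_1, timber_2, timber_3, timber_4 only 2 to 4 are there at a start; the rules pass over those that are not, and their reading is None.
At some moment in a run one of timber_1, timber_2, timber_3, timber_4 may be knocked a few centimetres aside while the robot is not near it.
Once in a run the grip may slacken for a moment while it holds something.
It also fails if it takes over 200 s, if anything falls off the work surface, if the arm or the gripper's body presses on something with over 40 N, if the wrist force passes 120 N, or if a joint passes its speed limit or range.

## Working session

There is one attempt and no reset: what is moved stays moved. The work goes in short steps, Python scripts to look and compute and a tool call to move; the robot and the scene stay as the last step left them, time stands still between calls to the robot, and variables do not carry over. Pictures are saved under pics/ and viewed, and the job is handed in when it is done.

Besides the shell and the picture viewer there is one more tool, called by a JSON object that holds its "method" and its "body", one argument or row to a line. arm_command: Moves the arm, as the interface text tells. Its arguments: {"type":"object","properties":{"steps":{"type":"array"},"force":{"type":"number"}},"required":["steps"]}

```bash
ls; mkdir -p pics
python3 - <<'E'
from station import ctrl
import cv2
print(ctrl.get_obs())
for n in ["scene","top","wrist"]:
    p=ctrl.get_image(n); cv2.imwrite(f"pics/{n}0.png",p["img"][:,:,::-1]); print(n,p["camera_matrix"],p["world_from_camera"],[k for k in p])
E
```

```text
pics
{'t': 0.0, 'q': array([-1.44599671e+00,  5.33446460e-02,  1.61432517e+00,  1.81268071e-05,
        1.47597933e+00, -1.18990202e-01]), 'dq': array([-4.47384309e-05,  6.20384385e-04, -6.84406699e-04,  9.25961361e-04,
        3.79866345e-04, -3.77541449e-04]), 'effort': array([ 2.75866179e-03, -3.93680906e+01, -3.70171487e+01,  1.91543868e-04,
        7.13006637e-03, -1.58114511e-05]), 'tool_pos': array([ 0.15079611, -0.60588644,  0.23005197]), 'tool_rot': array([-0.25624287,  2.09402624, -2.08969209]), 'contact_force': array([ 0.20129184, -0.11042076, -0.04033608]), 'wrist_torque': array([ 0.03315255,  0.00994237, -0.01313   ]), 'opening': 0.08525941983663828}
scene [[426.55589711   0.         255.33814215]
 [  0.         426.55589711 191.80603125]
 [  0.           0.           1.        ]] [[ 0.87844797 -0.26852324  0.39525238  1.04779101]
 [ 0.47779566  0.50461731 -0.71907765 -0.98853523]
 [-0.00636214  0.82052217  0.57157929  0.85212307]
 [ 0.          0.          0.          1.        ]] ['img', 'camera_matrix', 'world_from_camera', 'shot']
top [[494.0265981    0.         260.66504142]
 [  0.         494.0265981  194.24885581]
 [  0.           0.           1.        ]] [[ 0.00152524  0.98105546 -0.19372109  0.22875301]
 [-0.99998103  0.00265228  0.00555862 -0.02872558]
 [ 0.00596712  0.19370894  0.9810409   1.51135328]
 [ 0.          0.          0.          1.        ]] ['img', 'camera_matrix', 'world_from_camera', 'shot']
wrist [[340.93931993   0.         249.3017295 ]
 [  0.         340.93931993 190.79018311]
 [  0.           0.           1.        ]] [[ 0.24039671  0.92380777  0.29797422  0.2258141 ]
 [-0.97067407  0.229145    0.07269396 -0.58776581]
 [-0.00112405 -0.30671124  0.95180195  0.3726466 ]
 [ 0.          0.          0.          1.        ]] ['img', 'camera_matrix', 'world_from_camera', 'shot']
```

View pics/top0.png

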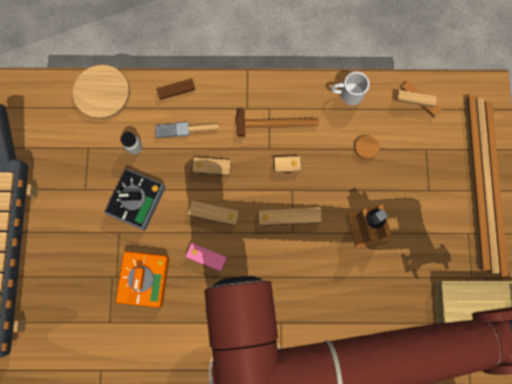

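View pics/scene0.png

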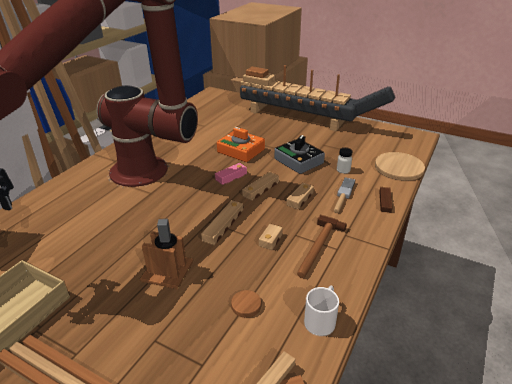

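View pics/wrist0.png

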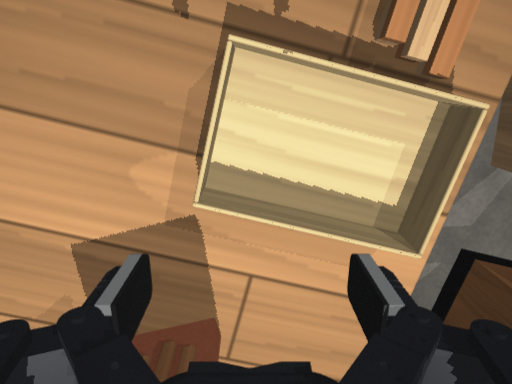

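```bash
cat > h.py <<'E'
import numpy as np, cv2
from scipy.spatial.transform import Rotation as R
from station import ctrl
def ray(p,rc):
    K=p["camera_matrix"];T=p["world_from_camera"]
    v=np.array([(rc[1]-K[0,2])/K[0,0],-(rc[0]-K[1,2])/K[1,1],-1]);return T[:3,3],T[:3,:3]@v
def w(p,rc,z):
    o,d=ray(p,rc);return o+d*(z-o[2])/d[2]
def px(p,P):
    K=p["camera_matrix"];T=p["world_from_camera"];c=T[:3,:3].T@(np.asarray(P,float)-T[:3,3])
    return np.array([K[1,2]-K[1,1]*c[1]/-c[2]*1.0, K[0,2]+K[0,0]*c[0]/-c[2]])
def save(p,n,box=None,s=1):
    im=p["img"][:,:,::-1]
    if box: im=im[box[0]:box[1],box[2]:box[3]]
    if s!=1: im=cv2.resize(im,None,fx=s,fy=s,interpolation=cv2.INTER_CUBIC)
    cv2.imwrite(f"pics/{n}.png",im)
def pose():
    o=ctrl.get_obs();return o["tool_pos"],R.from_rotvec(o["tool_rot"]),o
def go(P,yaw_axis=None):
    """shift in tool axes to world P, turn (deg rotvec in tool) so tool is straight down and jaw dir (tool z) horizontally along angle yaw_axis (mod pi)"""
    t,r,o=pose(); M=r.as_matrix(); sh=M.T@(np.asarray(P)-t)
    out=[sh]
    if yaw_axis is not None:
        best=None
        for k in (0,np.pi):
            a=yaw_axis+k; z=np.array([np.cos(a),np.sin(a),0]); y=np.array([0,0,-1.]); x=np.cross(y,z)
            D=np.stack([x,y,z],1); rv=R.from_matrix(M.T@D).as_rotvec(degrees=True)
            if best is None or np.linalg.norm(rv)<np.linalg.norm(best): best=rv
            print("  option",np.round(rv,1),"q6",round(o["q"][5],2))
        out.append(best)
    print("t",round(o["t"],2),"shift",np.round(sh,4),"turn",np.round(best,2) if yaw_axis is not None else "")
E
python3 - <<'E'
from h import *
p=ctrl.get_image("top")
save(p,"topz",(140,320,90,400),2.5)
for n,z in [("meter",.05),("dial_grip",.08),("check_stud",.053),("stand",.06),("probe",.15),("timber_1",.03),("stud_1",.033),("glue",.05),("disc",.018),("brush",.01),("mallet",.02)]:
    for d in ctrl.boxes_of(p,n): print(n,np.round(d["position"],1),round(d["confidence"],2),np.round(w(p,d["position"],z),3))
q=ctrl.get_image("scene"); save(q,"scz",(120,300,130,350),3)
E
```

```text
meter [196.9 134.5] 0.98 [0.508 0.342 0.05 ]
meter [279.8 142.5] 0.57 [0.263 0.307 0.05 ]
dial_grip [278.  137.8] 0.66 [0.267 0.313 0.08 ]
dial_grip [199.1 133.4] 0.56 [0.496 0.338 0.08 ]
check_stud [281.  142.5] 0.7 [0.259 0.306 0.053]
check_stud [198.3 129.2] 0.65 [0.503 0.357 0.053]
check_stud [210.6 215. ] 0.45 [0.467 0.099 0.053]
stand [231.4 364.3] 0.83 [ 0.404 -0.343  0.06 ]
probe [219.5 379.3] 0.87 [ 0.427 -0.367  0.15 ]
timber_1 [166.9 210.9] 0.83 [0.607 0.117 0.03 ]
timber_1 [216.5 287.2] 0.8 [ 0.453 -0.118  0.03 ]
timber_1 [217.1 211.6] 0.69 [0.45  0.111 0.03 ]
timber_1 [163.8 284.2] 0.6 [ 0.618 -0.11   0.03 ]
timber_1 [258.2 205.4] 0.58 [0.327 0.127 0.03 ]
stud_1 [217.1 289.6] 0.93 [ 0.45  -0.125  0.033]
stud_1 [212.2 215.9] 0.78 [0.465 0.098 0.033]
stud_1 [166.1 285.3] 0.77 [ 0.609 -0.113  0.033]
stud_1 [259. 208.] 0.7 [0.324 0.119 0.033]
stud_1 [165.9 211.8] 0.59 [0.609 0.114 0.033]
glue [140.2 131.1] 0.8 [0.686 0.362 0.05 ]
disc [150.  364.2] 0.74 [ 0.666 -0.362  0.018]
disc [217.2 291.5] 0.19 [ 0.452 -0.131  0.018]
brush [212.5 215.1] 0.64 [0.468 0.103 0.01 ]
mallet [124.2 268.8] 0.86 [ 0.749 -0.063  0.02 ]
mallet [199.2 133.7] 0.17 [0.507 0.352 0.02 ]
```

View pics/topz.png

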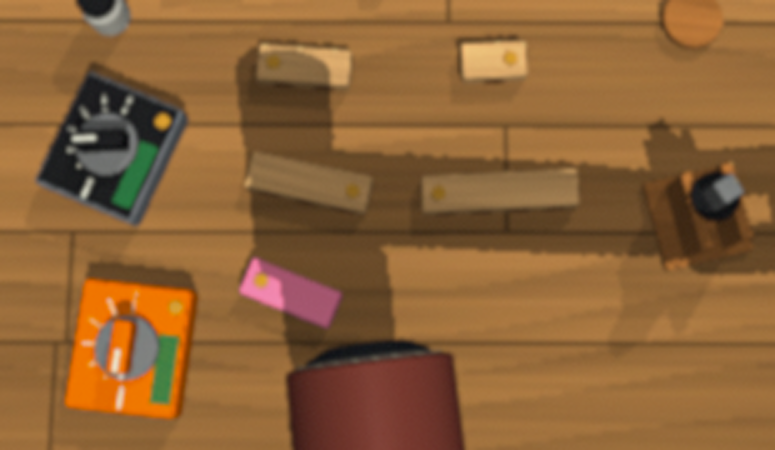

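View pics/scz.png

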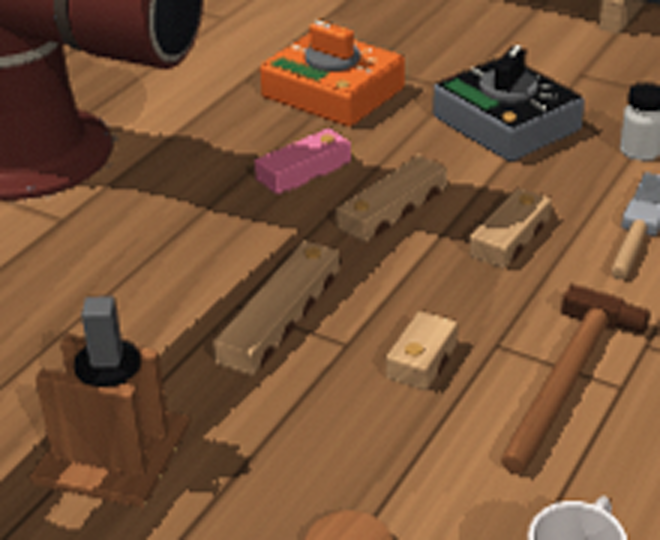

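Run:
```python
from h import *
t,r,o=pose();print(np.round(r.as_matrix(),2))
p=ctrl.get_image("wrist");T=p["world_from_camera"]
print("cam in tool",r.as_matrix().T@(T[:3,3]-t)); print(np.round(r.as_matrix().T@T[:3,:3],2))
go([.5,.0,.33],np.radians(3))
go([.47,.30,.30],np.radians(3))
```

```text
[[-0.97  0.    0.24]
 [-0.24 -0.   -0.97]
 [-0.   -1.    0.  ]]
cam in tool [-0.07720398 -0.14243195  0.00019724]
[[ 0.   -0.95 -0.31]
 [-0.    0.31 -0.95]
 [ 1.    0.   -0.  ]]
  option [ -0. -79.   0.] q6 -0.12
  option [ -0. 101.  -0.] q6 -0.12
t 0.85 shift [-0.4852 -0.0987 -0.5043] turn [ -0.   -79.03   0.  ]
  option [ -0. -79.   0.] q6 -0.12
  option [ -0. 101.  -0.] q6 -0.12
t 0.85 shift [-0.5285 -0.0687 -0.8027] turn [ -0.   -79.03   0.  ]
```

{"method": "arm_command", "body": {
  "steps": [
    [[-0.485,-0.1,-0.504],[0,-79,0],1],
    [[-0.485,-0.1,-0.504],[0,-79,0],1],
    [[-0.485,-0.1,-0.504],[0,-79,0],1],
    [[-0.485,-0.1,-0.504],[0,-79,0],1],
    [[-0.485,-0.1,-0.504],[0,-79,0],1]
  ]
}}

```text
t: 1.35
tool_pos: [0.2749, -0.3903, 0.2671]
tool_rot: [-0.882, 1.616, -1.617]
contact_force: [-0.1, -0.8, 0.5]
opening: 0.0849
```

Run:
```python
from h import *
go([.5,.0,.33],np.radians(3))
go([.45,.31,.30],np.radians(3))
```

```text
option [ -0.  -35.7   0. ] q6 -0.54
  option [ -0.  144.3  -0. ] q6 -0.54
t 1.35 shift [-0.45   -0.063  -0.0218] turn [-3.000e-02 -3.574e+01  2.000e-02]
  option [ -0.  -35.7   0. ] q6 -0.54
  option [ -0.  144.3  -0. ] q6 -0.54
t 1.35 shift [-0.6837 -0.0332 -0.2315] turn [-3.000e-02 -3.574e+01  2.000e-02]
```

{"method": "arm_command", "body": {
  "steps": [
    [[-0.45,-0.063,-0.022],[0,-36,0],1],
    [[-0.45,-0.063,-0.022],[0,-36,0],1],
    [[-0.45,-0.063,-0.022],[0,-36,0],1],
    [[-0.45,-0.063,-0.022],[0,-36,0],1],
    [[-0.684,-0.033,-0.231],[0,-36,0],1]
  ]
}}

```text
t: 1.85
tool_pos: [0.3817, -0.1693, 0.2963]
tool_rot: [-1.236, 1.162, -1.167]
contact_force: [1.2, -0.2, -0.3]
opening: 0.0853
```

{"method": "arm_command", "body": {
  "steps": [
    [[-0.48,0,-0.231],[0,0,0],1]
  ]
}}

```text
t: 1.95
tool_pos: [0.3572, -0.1249, 0.2953]
tool_rot: [-1.237, 1.16, -1.164]
contact_force: [-0.4, 1.7, 0.4]
opening: 0.0857
```

Run:
```python
from h import *
go([.45,.31,.30],np.radians(3))
```

```text
option [-0.2  0.7  0. ] q6 -0.6
  option [ 1.000e-01 -1.793e+02  3.000e-01] q6 -0.6
t 1.95 shift [-0.4281 -0.0047  0.1204] turn [-0.18  0.65  0.04]
```

{"method": "arm_command", "body": {
  "steps": [
    [[-0.3,-0.005,0.14],[0,0.5,0],1],
    [[-0.428,-0.005,0.12],[0,0.5,0],1],
    [[-0.428,-0.005,0.12],[0,0.5,0],1],
    [[-0.428,-0.005,0.12],[0,0.5,0],1],
    [[-0.428,-0.005,0.12],[0,0.5,0],1]
  ]
}}

```text
t: 2.45
tool_pos: [0.4121, 0.118, 0.2986]
tool_rot: [-1.232, 1.164, -1.171]
contact_force: [1.0, -1.3, 0.6]
opening: 0.0858
```

Run:
```python
from h import *
go([.45,.31,.30],np.radians(3))
```

```text
option [-0.3  0.2  0. ] q6 0.05
  option [ 1.000e-01 -1.798e+02  4.000e-01] q6 0.05
t 2.45 shift [-0.1896 -0.0013  0.0485] turn [-0.28  0.17  0.04]
```

{"method": "arm_command", "body": {
  "steps": [
    [[-0.19,0,0.049],[0,0,0],1],
    [[-0.19,0,0.049],[0,0,0],1],
    [[-0.19,0,0.049],[0,0,0],1],
    [[-0.19,0,0.049],[0,0,0],1],
    [[-0.19,0,0.049],[0,0,0],1]
  ]
}}

```text
t: 2.95
tool_pos: [0.4502, 0.3148, 0.2974]
tool_rot: [-1.235, 1.162, -1.166]
contact_force: [-0.7, -0.2, -0.6]
opening: 0.0852
```

Run:
```python
from h import *
p=ctrl.get_image("wrist");save(p,"w1",s=1.5)
for n,z in [("meter",.05),("dial_grip",.098),("check_stud",.053)]:
    for d in ctrl.boxes_of(p,n): print(n,np.round(d["position"],1),round(d["confidence"],2),np.round(w(p,d["position"],z),3))
p=ctrl.get_image("top");save(p,"t1",(90,330,90,420),2.4)
for n,z in [("stand",.06),("probe",.178),("stud_1",.033),("disc",.018),("brush",.01),("mallet",.02)]:
    for d in ctrl.boxes_of(p,n): print(n,np.round(d["position"],1),round(d["confidence"],2),np.round(w(p,d["position"],z),3))
print(pose()[:2])
```

```text
meter [135.8  91. ] 0.75 [0.268 0.322 0.05 ]
dial_grip [126.3 299. ] 0.86 [0.497 0.353 0.098]
dial_grip [145.8  81.2] 0.72 [0.279 0.32  0.098]
check_stud [119.6 297.3] 0.84 [0.501 0.355 0.053]
check_stud [139.7  93.1] 0.63 [0.271 0.318 0.053]
stand [232.8 363.8] 0.81 [ 0.4   -0.342  0.06 ]
probe [219.1 376.8] 0.76 [ 0.424 -0.353  0.178]
probe [193.4 140.1] 0.31 [0.494 0.295 0.178]
stud_1 [258.6 205.3] 0.97 [0.325 0.127 0.033]
stud_1 [167.3 211.7] 0.93 [0.605 0.114 0.033]
stud_1 [164.7 285.9] 0.77 [ 0.614 -0.115  0.033]
stud_1 [217.4 292.1] 0.69 [ 0.45  -0.132  0.033]
stud_1 [211.1 215.8] 0.68 [0.468 0.099 0.033]
disc [147.2 365.4] 0.79 [ 0.675 -0.366  0.018]
brush [127.8 178.7] 0.58 [0.74  0.224 0.01 ]
mallet [122.  271.9] 0.8 [ 0.757 -0.072  0.02 ]
(array([0.45061769, 0.30982404, 0.29901881]), Rotation.from_matrix(array([[ 5.42461014e-02,  5.52365315e-03,  9.98512318e-01],
                            [-9.98527466e-01, -2.10386449e-04,  5.42480881e-02],
                            [ 5.09721084e-04, -9.99984722e-01,  5.50410674e-03]])))
```

View pics/w1.png

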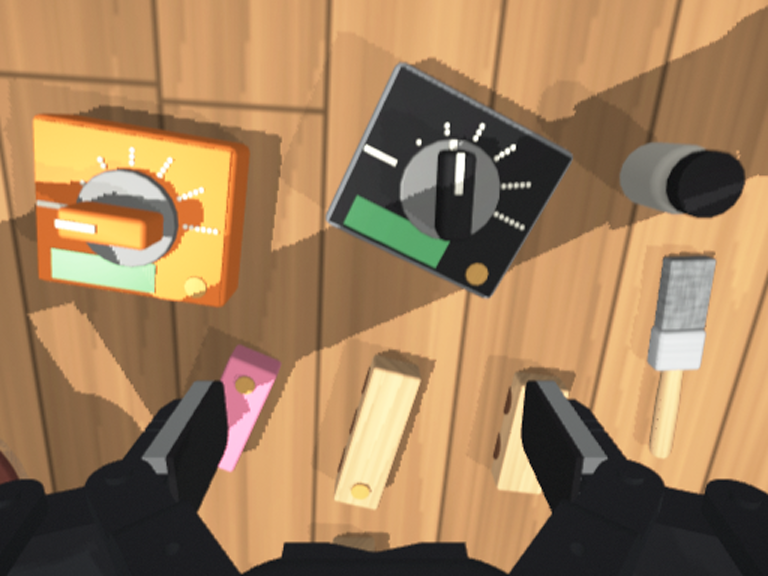

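View pics/t1.png

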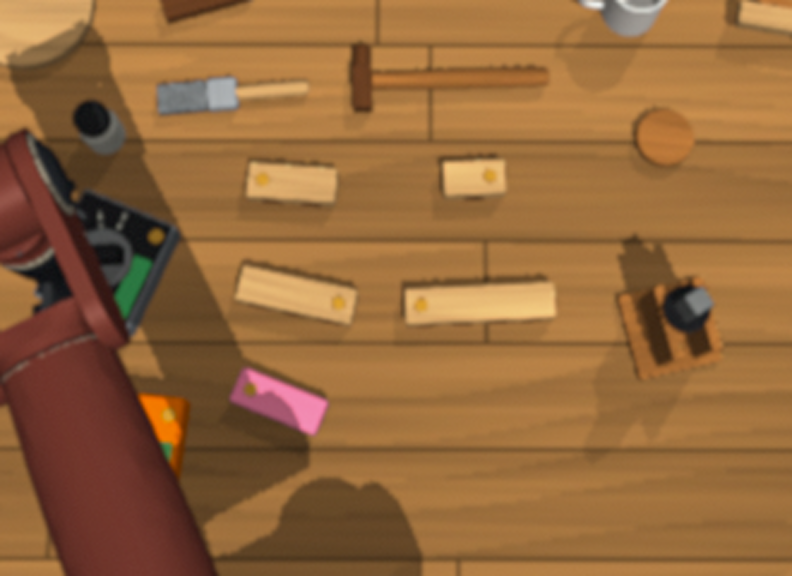

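Run:
```python
from h import *
p=ctrl.get_image("wrist")
f=lambda x,y,z: w(p,(y/1.5,x/1.5),z)[:2]
A,B,C,D=[f(x,y,.05) for x,y in [(403,63),(571,156),(488,296),(328,219)]]
for a,b in [(A,B),(B,C),(C,D),(D,A)]: d=b-a;print(np.round(a,4),np.linalg.norm(d).round(4),np.degrees(np.arctan2(d[1],d[0])).round(1))
c=(A+B+C+D)/4;print("c",c)
m=np.array([f(x,y,.05) for x,y in [(380,156),(419,142),(447,130),(480,131),(505,152),(515,185),(508,221)]])
print(np.degrees(np.arctan2(*(m-c).T[::-1])).round(1))
print("stud",f(477,274,.053), "skirt",f(449,190,.062),"bar top", f(459,150,.098),f(458,238,.098))
for dp in [1]:
    th=np.radians(-27);print("stud exp",c+[np.cos(th)*.052+np.sin(th)*.048,np.sin(th)*.052-np.cos(th)*.048])
save(p,"w1z",(30,220,200,400),4)
```

```text
[0.4648 0.4277] 0.1414 -23.7
[0.5943 0.3708] 0.1228 -113.2
[0.5459 0.2579] 0.1426 156.8
[0.4148 0.314 ] 0.1242 66.3
c [0.50494098 0.34257947]
[158.6 127.4  96.5  65.3  35.6   5.4 -25. ]
stud [0.53413998 0.276772  ] skirt [0.50403786 0.34242955] bar top [0.50233787 0.37275072] [0.50774738 0.31457798]
stud exp [0.52948178 0.27620365]
```

View pics/w1z.png

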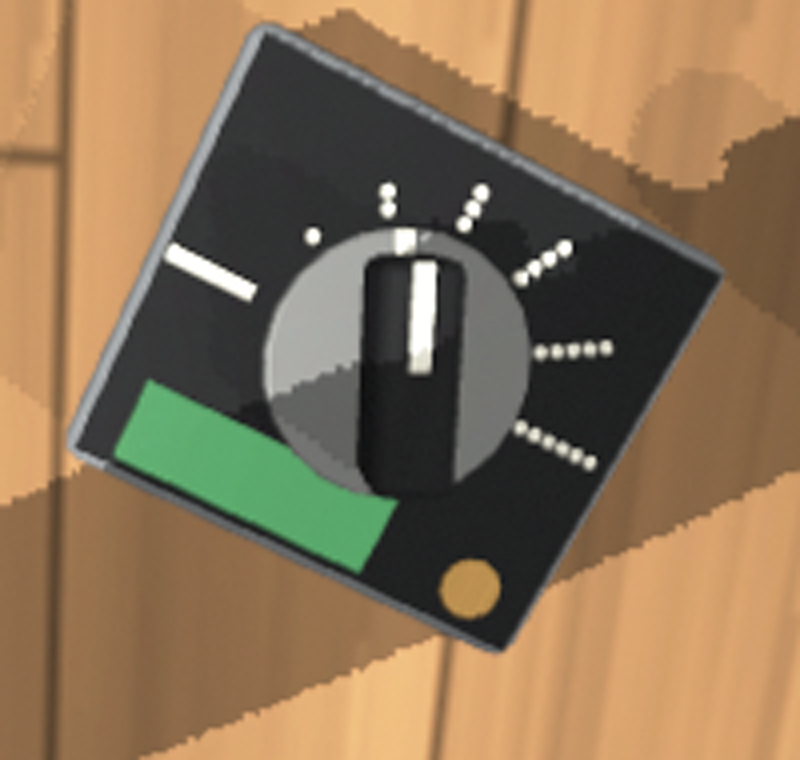

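Run:
```python
from h import *
go([.5045,.343,.15],np.radians(6))
go([.5045,.343,.070],np.radians(6)); print(pose()[2]["q"])
```

```text
option [-0.3 -2.9  0. ] q6 0.41
  option [-1.000e-01  1.771e+02 -5.000e-01] q6 0.41
t 3.55 shift [-0.0301  0.1492  0.0548] turn [-0.31 -2.87  0.04]
  option [-0.3 -2.9  0. ] q6 0.41
  option [-1.000e-01  1.771e+02 -5.000e-01] q6 0.41
t 3.55 shift [-0.0302  0.2292  0.0544] turn [-0.31 -2.87  0.04]
[ 0.46786329 -0.16856041  1.71350423 -0.00265865  1.59193185  0.41325421]
```

{"method": "arm_command", "body": {
  "steps": [
    [[-0.03,0.149,0.055],[-0.3,-2.9,0],1],
    [[-0.03,0.149,0.055],[-0.3,-2.9,0],1],
    [[-0.03,0.149,0.055],[-0.3,-2.9,0],1],
    [[-0.03,0.149,0.055],[-0.3,-2.9,0],1],
    [[-0.03,0.149,0.055],[-0.3,-2.9,0],1]
  ]
}}

```text
t: 4.05
tool_pos: [0.5036, 0.3421, 0.1478]
tool_rot: [-1.263, 1.134, -1.131]
contact_force: [-0.0, -0.4, 0.6]
opening: 0.0856
```

Run:
```python
from h import *
p=ctrl.get_image("wrist");save(p,"w2",s=1.5)
go([.5045,.343,.070],np.radians(6))
```

```text
option [0.  0.  0.1] q6 0.37
  option [ 1.0e-01 -1.8e+02 -0.0e+00] q6 0.37
t 4.1 shift [-0.0003  0.0808 -0.0002] turn [0.02 0.02 0.05]
```

View pics/w2.png

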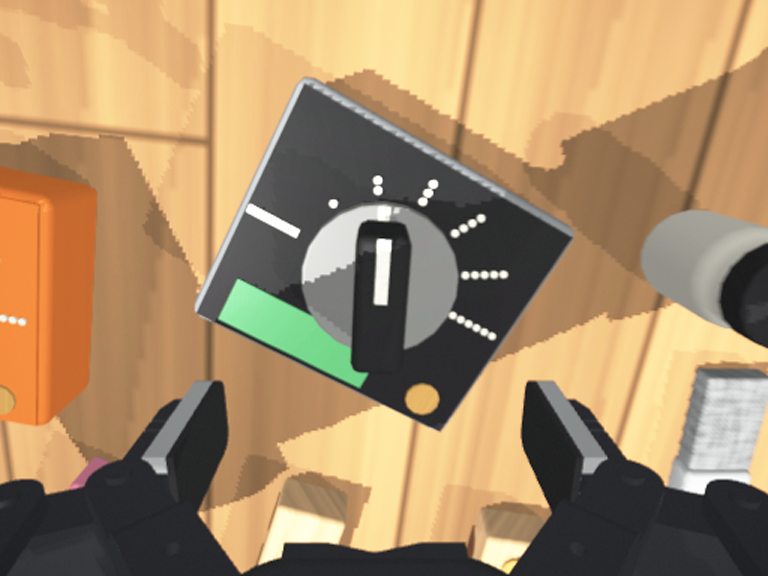

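{"method": "arm_command", "body": {
  "steps": [
    [[0,0.081,0],[0,0,0],1],
    [[0,0.081,0],[0,0,0],1],
    [[0,0.081,0],[0,0,0],0.7],
    [[0,0.081,0],[0,0,0],0.2],
    [[0,0.081,0],[0,0,0],0.1]
  ],
  "force": 30
}}

```text
t: 4.6
tool_pos: [0.507, 0.344, 0.0743]
tool_rot: [-1.251, 1.128, -1.133]
contact_force: [0.0, -0.1, 0.6]
opening: 0.0438
```

{"method": "arm_command", "body": {
  "steps": [
    [[0,0,0],[0,0,0],0],
    [[0,0,0],[0,0,0],0],
    [[0,0,0],[0,0,0],0],
    [[0,0,0],[0,0,0],0]
  ]
}}

```text
t: 5.0
tool_pos: [0.5053, 0.3439, 0.0774]
tool_rot: [-1.256, 1.131, -1.131]
contact_force: [-12.0, -5.3, 11.6]
opening: 0.0216
```

Run:
```python
from h import *
p=ctrl.get_image("wrist");save(p,"w3")
go([.5045,.343,.070],np.radians(6))
```

```text
option [-0.1  0.1 -0. ] q6 0.37
  option [-1.000e-01 -1.799e+02  1.000e-01] q6 0.37
t 5.05 shift [ 0.0009  0.0074 -0.001 ] turn [-0.08  0.06 -0.05]
```

View pics/w3.png

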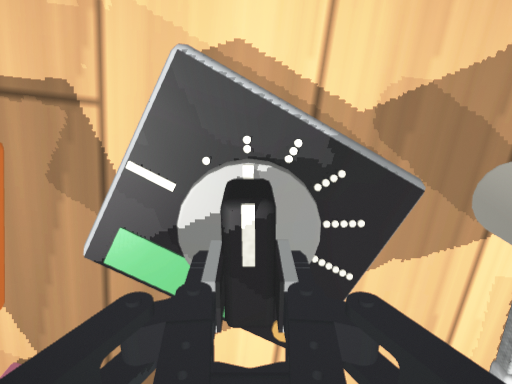

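{"method": "arm_command", "body": {
  "steps": [
    [[0.001,0,0],[0,8,0],0],
    [[0.001,0,0],[0,16,0],0],
    [[0.001,0,0],[0,24,0],0],
    [[0.001,0,0],[0,32,0],0],
    [[0.001,0,0],[0,32,0],0]
  ]
}}

```text
t: 5.55
tool_pos: [0.5025, 0.3442, 0.0775]
tool_rot: [-0.962, 1.541, -1.532]
contact_force: [-9.4, 3.3, 0.4]
opening: 0.0216
```

Run:
```python
from h import *
print(pose()[2]["contact_force"],pose()[2]["wrist_torque"])
go([.505,.3435,.076],np.radians(-54))
```

```text
[-9.37761265  3.3250254   0.39154215] [0.48868364 1.37086415 0.06326882]
  option [ 0.3 28.   0.1] q6 0.93
  option [ 1.00e-01 -1.52e+02 -4.00e-01] q6 0.93
t 5.55 shift [-0.0005  0.0015  0.0026] turn [ 0.33 27.96  0.08]
```

{"method": "arm_command", "body": {
  "steps": [
    [[0,0,0],[0,8,0],0],
    [[0,0,0],[0,16,0],0],
    [[0,0,0],[0,24,0],0],
    [[0,0,0],[0,29,0],0],
    [[0,0,0],[0,29,0],0]
  ]
}}

```text
t: 6.05
tool_pos: [0.5004, 0.3458, 0.0776]
tool_rot: [-0.597, 1.883, -1.868]
contact_force: [-6.7, 4.7, -3.5]
opening: 0.0212
```

Run:
```python
from h import *
p=ctrl.get_image("wrist");save(p,"w4",s=1.5)
print(pose()[2]["contact_force"],pose()[2]["wrist_torque"])
go([.505,.3435,.076],np.radians(-54))
```

```text
[-6.94492132  5.60272257 -3.90233389] [0.7143902  0.71130424 0.04842616]
  option [ 0.5 -1.   0.2] q6 1.44
  option [ -0.4 179.    0.8] q6 1.44
t 6.1 shift [-0.0025  0.0015  0.0045] turn [ 0.54 -1.01  0.24]
```

View pics/w4.png

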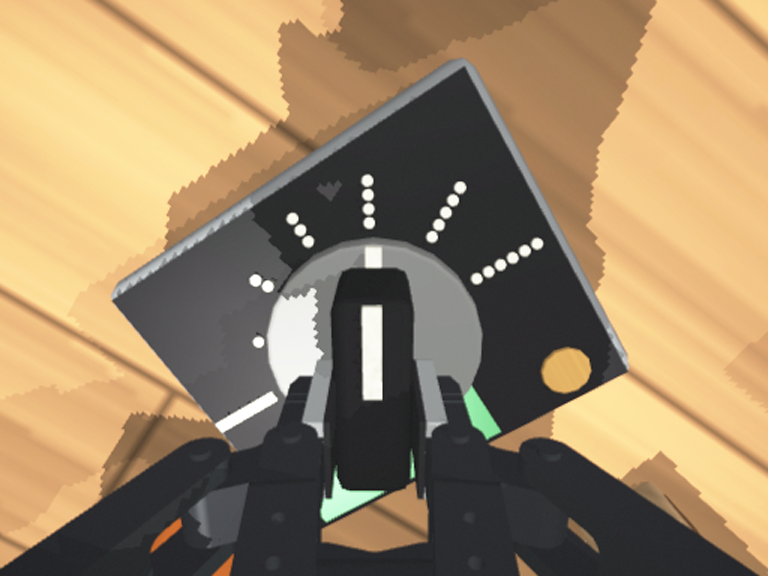

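{"method": "arm_command", "body": {
  "steps": [
    [[0,0,0],[0,0,0],1],
    [[0,0,0],[0,0,0],1],
    [[0,0,0],[0,0,0],1],
    [[0,-0.05,0],[0,0,0],1],
    [[0,-0.1,0],[0,0,0],1]
  ]
}}

```text
t: 6.6
tool_pos: [0.5004, 0.3444, 0.1772]
tool_rot: [-0.601, 1.883, -1.87]
contact_force: [0.9, 1.0, 0.1]
opening: 0.0852
```

{"method": "arm_command", "body": {
  "steps": [
    [[0,-0.12,0],[0,0,0],1],
    [[0,-0.12,0],[0,0,0],1],
    [[0,-0.12,0],[0,0,0],1],
    [[0,-0.12,0],[0,0,0],1]
  ]
}}

```text
t: 7.0
tool_pos: [0.5041, 0.3447, 0.304]
tool_rot: [-0.589, 1.881, -1.865]
contact_force: [-0.2, 0.4, -0.2]
opening: 0.0856
```

Run:
```python
from h import *
p=ctrl.get_image("wrist");save(p,"w5",s=1.5)
go([.505,.3435,.25],np.radians(-54))
for n,z in [("dial_grip",.098),("check_stud",.053)]:
    for d in ctrl.boxes_of(p,n): print(n,np.round(d["position"],1),round(d["confidence"],2),np.round(w(p,d["position"],z),3))
```

```text
option [ 0.5 -1.1  0.1] q6 1.44
  option [ -0.2 178.9   0.8] q6 1.44
t 7.05 shift [-0.0014  0.0502  0.0021] turn [ 0.5  -1.06  0.15]
dial_grip [315.2 166. ] 0.84 [0.286 0.319 0.098]
dial_grip [151.8 246.4] 0.63 [0.508 0.353 0.098]
check_stud [296.2 180.2] 0.9 [0.287 0.309 0.053]
check_stud [142.4 249.4] 0.77 [0.511 0.352 0.053]
```

View pics/w5.png

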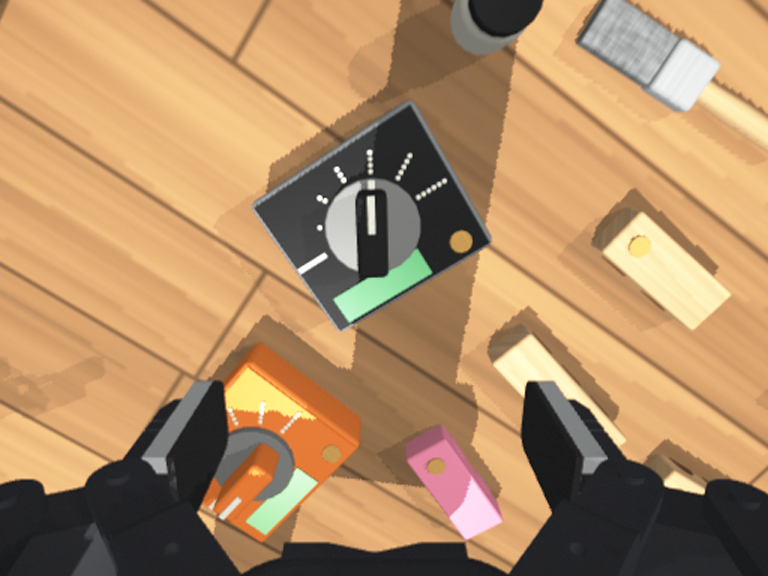

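Run:
```python
from h import *
p=ctrl.get_image("wrist")
f=lambda x,y,z: w(p,(y/1.5,x/1.5),z)[:2]
print("stud",f(461,242,.053),"skirt",f(373,228,.062),"t3 stud",f(640,246,.033))
go([.50,.0,.40],np.radians(-20))
go([.41,-.345,.40],np.radians(-20))
```

```text
stud [0.5270873  0.28288049] skirt [0.49888827 0.34555555] t3 stud [0.60526475 0.15709733]
  option [  0.8 -35.1   0.5] q6 1.44
  option [ -0.6 144.9   1. ] q6 1.44
t 7.2 shift [ 0.1989 -0.1058  0.2797] turn [  0.76 -35.05   0.48]
  option [  0.8 -35.1   0.5] q6 1.44
  option [ -0.6 144.9   1. ] q6 1.44
t 7.2 shift [ 0.4703 -0.1049  0.511 ] turn [  0.76 -35.05   0.48]
```

```bash
cat >> h.py <<'E'
def brass(p,z=.033,approx=None):
    hsv=cv2.cvtColor(p["img"],cv2.COLOR_RGB2HSV)
    m=((hsv[:,:,0]>14)&(hsv[:,:,0]<24)&(hsv[:,:,1]>140)&(hsv[:,:,2]>70)).astype(np.uint8)
    n,l,st,c=cv2.connectedComponentsWithStats(m)
    for i in range(1,n):
        if 25<st[i,4]<700 and .5<st[i,2]/st[i,3]<2 and st[i,4]>.6*st[i,2]*st[i,3]:
            print("brass px rc",np.round(c[i][::-1],1),"area",st[i,4],np.round(w(p,c[i][::-1],z),4))
E
python3 - <<'E'
from h import *
p=ctrl.get_image("wrist");save(p,"w6",s=1.5);print(pose()[0])
brass(p,.053); print();brass(p,.033)
E
```

```text
[0.50108665 0.3433908  0.29440397]
brass px rc [156.2 309.9] area 168 [0.5329 0.2842 0.053 ]
brass px rc [300.6 220.9] area 116 [0.3106 0.2599 0.053 ]
brass px rc [309.1 291.8] area 82 [0.3544 0.1748 0.053 ]

brass px rc [156.2 309.9] area 168 [0.5312 0.2788 0.033 ]
brass px rc [300.6 220.9] area 116 [0.2973 0.2532 0.033 ]
brass px rc [309.1 291.8] area 82 [0.3433 0.1637 0.033 ]
```

View pics/w6.png

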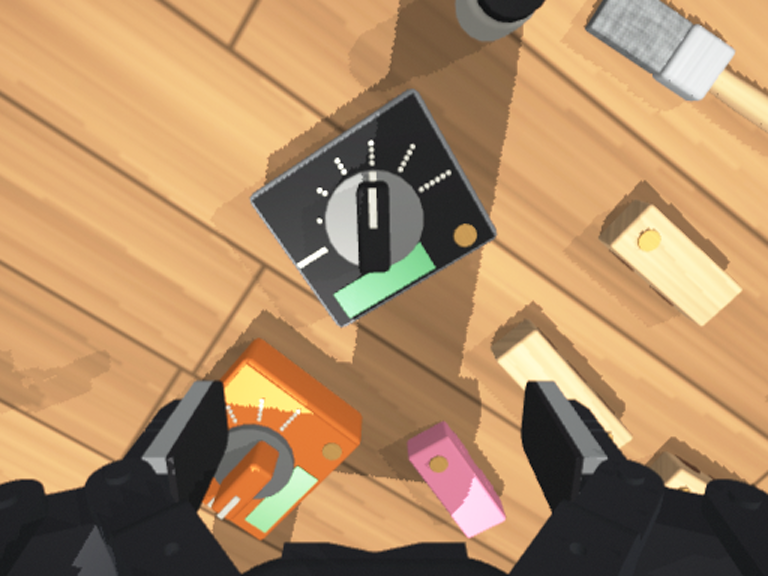

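Run:
```python
from h import *
p=ctrl.get_image("wrist");print(pose()[0],pose()[2]["dq"].round(3))
brass(p,.053)
f=lambda x,y,z: w(p,(y/1.5,x/1.5),z)[:2]
print("skirt",f(374,219,.062))
T=p["world_from_camera"];t,r,o=pose();print("cam in tool",r.as_matrix().T@(T[:3,3]-t))
t=ctrl.get_image("top");save(t,"t2",(90,330,90,420),2.4);brass(t,.053);print();brass(t,.033)
```

```text
[0.50109489 0.34346285 0.29447778] [ 0.001 -0.001 -0.007  0.002  0.001 -0.001]
brass px rc [156.1 309.9] area 167 [0.5329 0.2843 0.053 ]
brass px rc [300.5 220.9] area 115 [0.3107 0.2598 0.053 ]
brass px rc [309.  291.8] area 82 [0.3545 0.1749 0.053 ]
skirt [0.50421794 0.34863085]
cam in tool [-0.0771987  -0.14232441 -0.00024464]
brass px rc [164.3 198.9] area 35 [0.6092 0.1512 0.053 ]
brass px rc [162.7 293.6] area 31 [ 0.615  -0.1373  0.053 ]
brass px rc [188.  154.7] area 35 [0.5351 0.2822 0.053 ]
brass px rc [215.8 230.6] area 35 [0.4511 0.0527 0.053 ]
brass px rc [216.7 264.9] area 33 [ 0.4485 -0.0498  0.053 ]
brass px rc [262.5 159.6] area 50 [0.3124 0.2583 0.053 ]

brass px rc [164.3 198.9] area 35 [0.6144 0.1537 0.033 ]
brass px rc [162.7 293.6] area 31 [ 0.6203 -0.1388  0.033 ]
brass px rc [188.  154.7] area 35 [0.5393 0.2865 0.033 ]
brass px rc [215.8 230.6] area 35 [0.4541 0.0538 0.033 ]
brass px rc [216.7 264.9] area 33 [ 0.4515 -0.05    0.033 ]
brass px rc [262.5 159.6] area 50 [0.3135 0.2622 0.033 ]
```

{"method": "arm_command", "body": {
  "steps": [
    [[0.199,-0.106,0.28],[0,-35,0],1],
    [[0.199,-0.106,0.28],[0,-35,0],1],
    [[0.199,-0.106,0.28],[0,-35,0],1],
    [[0.3,-0.106,0.36],[0,-35,0],1],
    [[0.3,-0.106,0.36],[0,-35,0],1]
  ]
}}

```text
t: 7.85
tool_pos: [0.49, 0.1099, 0.3558]
tool_rot: [-1.039, 1.472, -1.453]
contact_force: [0.7, -0.8, 0.1]
opening: 0.085
```

Run:
```python
from h import *
go([.41,-.345,.40],np.radians(-20))
```

```text
option [0.9 0.2 0.3] q6 0.42
  option [   0.4 -179.8   -1.5] q6 0.42
t 7.85 shift [ 0.4553 -0.0435  0.0782] turn [0.93 0.19 0.25]
```

{"method": "arm_command", "body": {
  "steps": [
    [[0.455,-0.043,0.078],[0.5,0,0.2],1],
    [[0.455,-0.043,0.078],[0.5,0,0.2],1],
    [[0.455,-0.043,0.078],[0.5,0,0.2],1],
    [[0.455,-0.043,0.078],[0.5,0,0.2],1],
    [[0.455,-0.043,0.078],[0.5,0,0.2],1]
  ]
}}

```text
t: 8.35
tool_pos: [0.4463, -0.1355, 0.3789]
tool_rot: [-1.031, 1.466, -1.455]
contact_force: [0.7, 0.6, -0.2]
opening: 0.0852
```

Run:
```python
from h import *
go([.41,-.345,.36],np.radians(-20))
p=ctrl.get_image("wrist");save(p,"w7",s=1.5);brass(p)
```

```text
option [0.5 0.2 0. ] q6 -0.11
  option [ 1.000e-01 -1.798e+02 -8.000e-01] q6 -0.11
t 8.35 shift [0.2094 0.0188 0.037 ] turn [0.48 0.2  0.04]
```

View pics/w7.png

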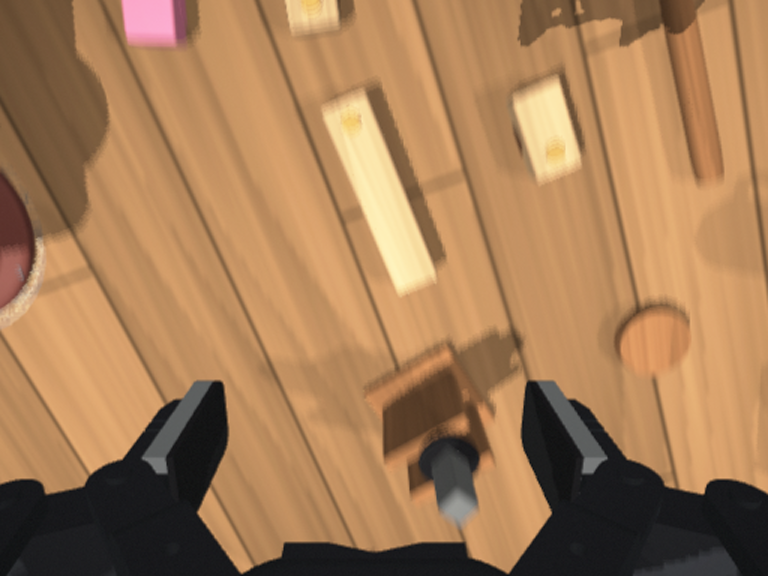

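{"method": "arm_command", "body": {
  "steps": [
    [[0.209,0,0.037],[0.4,0,0],1],
    [[0.209,0,0.037],[0.4,0,0],1],
    [[0.209,0,0.037],[0.4,0,0],1],
    [[0.209,0,0.037],[0.4,0,0],1],
    [[0.209,0,0.037],[0.4,0,0],1]
  ]
}}

```text
t: 8.9
tool_pos: [0.4059, -0.354, 0.3786]
tool_rot: [-1.025, 1.469, -1.47]
contact_force: [-0.3, 0.6, 0.4]
opening: 0.0858
```

{"method": "arm_command", "body": {
  "steps": [
    [[0,0,0],[0,0,0],1],
    [[0,0,0],[0,0,0],1]
  ]
}}

```text
t: 9.1
tool_pos: [0.4058, -0.3539, 0.3771]
tool_rot: [-1.024, 1.472, -1.468]
contact_force: [-0.6, -0.4, 0.1]
opening: 0.0853
```

Run:
```python
from h import *
p=ctrl.get_image("wrist");save(p,"w8",s=1.5);print(pose()[0],ctrl.get_obs()["t"])
for n,z in [("stand",.06),("probe",.15)]:
    for d in ctrl.boxes_of(p,n): print(n,np.round(d["position"],1),round(d["confidence"],2),np.round(w(p,d["position"],z),3))
```

```text
[ 0.40610159 -0.35322874  0.37764475] 9.15
stand [127.7 257.1] 0.93 [ 0.419 -0.341  0.06 ]
probe [149.1 277.1] 0.91 [ 0.434 -0.359  0.15 ]
```

View pics/w8.png

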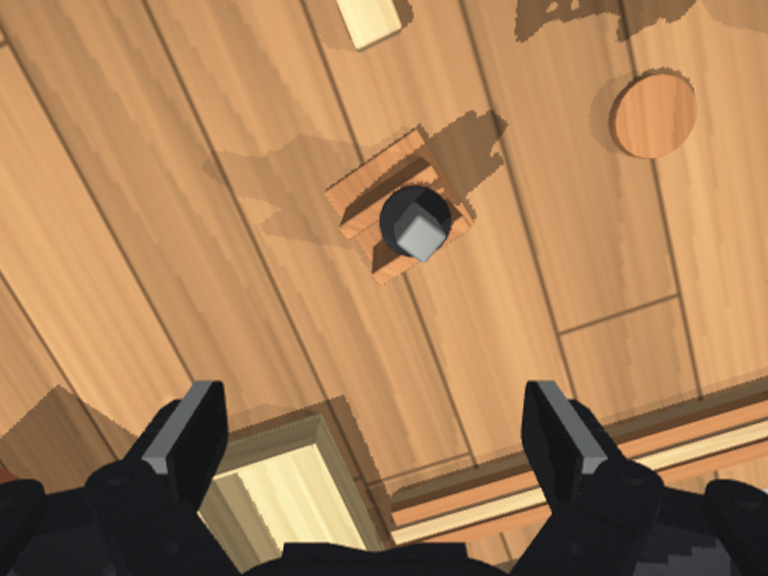

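Run:
```python
from h import *
p=ctrl.get_image("wrist");save(p,"w8z",(75,200,205,330),6)
```

View pics/w8z.png

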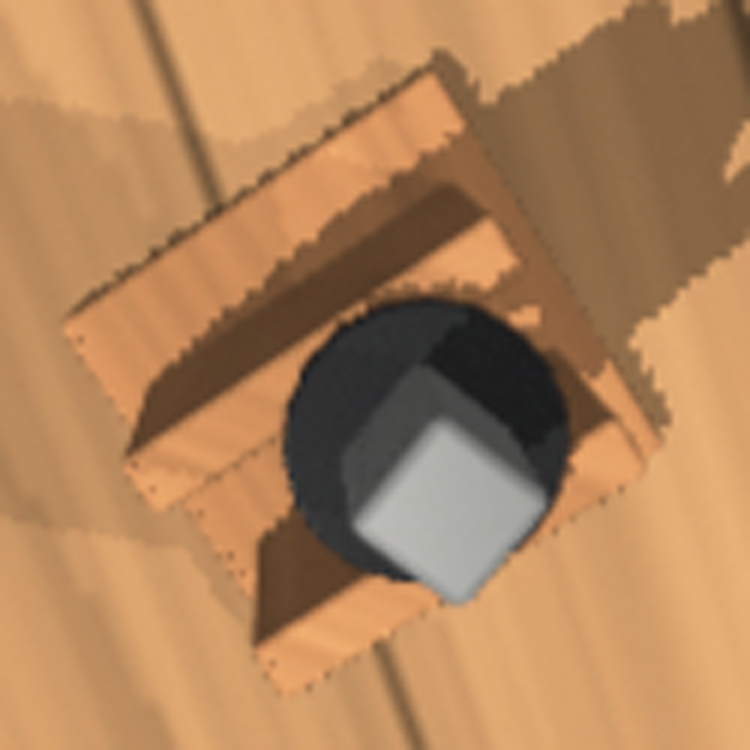

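Run:
```python
from h import *
p=ctrl.get_image("wrist")
f=lambda X,Y,z: w(p,(75+Y/6,205+X/6),z)[:2]
B=np.array([f(*q,.178) for q in [(443,415),(548,497),(460,605),(352,523)]])
print("block c",B.mean(0))
for i in range(4): d=B[(i+1)%4]-B[i];print(np.linalg.norm(d).round(4),np.degrees(np.arctan2(d[1],d[0])).round(1))
print("flange",f(428,440,.118), "side l/r",f(285,440,.118),f(570,440,.118))
for a,b in [((122,458),(492,213)),((160,510),(520,265)),((255,645),(610,420)),((285,697),(648,462))]:
    a=f(*a,.11);b=f(*b,.11);d=b-a;print(a.round(4),b.round(4),np.linalg.norm(d).round(4),np.degrees(np.arctan2(d[1],d[0])).round(1))
```

```text
block c [ 0.43418427 -0.36446752]
0.0231 -58.1
0.024 -147.5
0.0239 121.9
0.024 30.6
flange [ 0.43475457 -0.36421347] side l/r [ 0.40808327 -0.35427088] [ 0.4612286  -0.37408251]
[ 0.3752 -0.3476] [ 0.4612 -0.3277] 0.0883 13.0
[ 0.3785 -0.3604] [ 0.4632 -0.3392] 0.0874 14.1
[ 0.3866 -0.3943] [ 0.4706 -0.3749] 0.0862 13.0
[ 0.3885 -0.4073] [ 0.4753 -0.3858] 0.0894 13.9
```

Run:
```python
from h import *
go([.4343,-.3643,.26],np.radians(-59))
```

```text
option [ 0.  38.6  0.4] q6 -0.49
  option [   0.5 -141.4   -0. ] q6 -0.49
t 9.35 shift [0.0002 0.1188 0.0304] turn [3.000e-02 3.858e+01 3.900e-01]
```

{"method": "arm_command", "body": {
  "steps": [
    [[0,0.119,0.03],[0,38.6,0.4],1],
    [[0,0.119,0.03],[0,38.6,0.4],1],
    [[0,0.119,0.03],[0,38.6,0.4],1],
    [[0,0.119,0.03],[0,38.6,0.4],1],
    [[0,0.119,0.03],[0,38.6,0.4],1]
  ]
}}

```text
t: 9.85
tool_pos: [0.4341, -0.3626, 0.2582]
tool_rot: [-0.53, 1.921, -1.916]
contact_force: [0.3, 0.3, 0.0]
opening: 0.0855
```

{"method": "arm_command", "body": {
  "steps": [
    [[0,0,0],[0,0,0],1],
    [[0,0,0],[0,0,0],1]
  ]
}}

```text
t: 10.05
tool_pos: [0.4344, -0.3619, 0.2584]
tool_rot: [-0.532, 1.92, -1.914]
contact_force: [-0.2, -0.2, 0.4]
opening: 0.0852
```

Run:
```python
from h import *
go([.4343,-.3643,.128],np.radians(-59))
p=ctrl.get_image("wrist");save(p,"w9",s=1.5)
```

```text
option [ 0.2 -0.   0. ] q6 0.2
  option [ -0.  180.    0.3] q6 0.2
t 10.05 shift [0.0013 0.1304 0.0024] turn [ 0.17 -0.03  0.01]
```

View pics/w9.png

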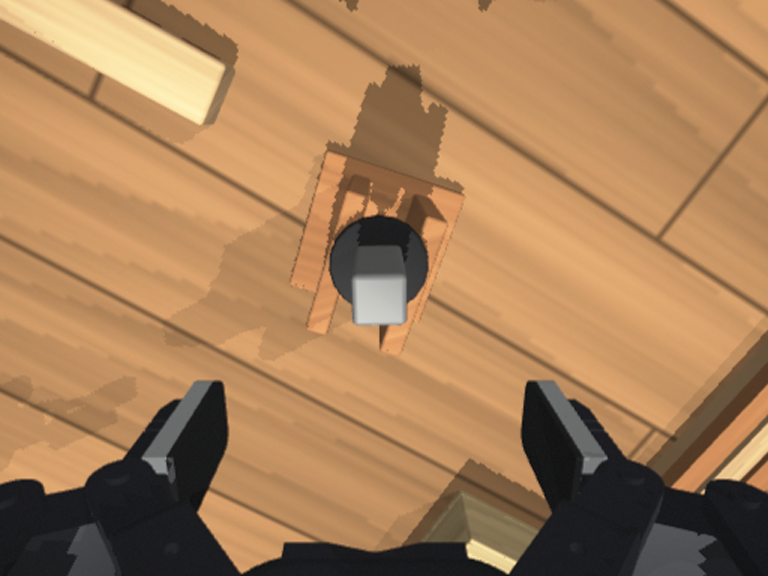

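{"method": "arm_command", "body": {
  "steps": [
    [[0.001,0.13,0.002],[0,0,0],1],
    [[0.001,0.13,0.002],[0,0,0],1],
    [[0.001,0.13,0.002],[0,0,0],1],
    [[0.001,0.13,0.002],[0,0,0],1],
    [[0.001,0.13,0.002],[0,0,0],1]
  ]
}}

```text
t: 10.6
tool_pos: [0.4346, -0.3642, 0.1293]
tool_rot: [-0.532, 1.919, -1.914]
contact_force: [-0.1, -0.4, 0.6]
opening: 0.0856
```

Run:
```python
from h import *
go([.4343,-.3643,.128],np.radians(-59))
p=ctrl.get_image("wrist");save(p,"w10",s=1.5)
```

```text
option [ 0.1 -0.   0. ] q6 0.2
  option [ -0.  180.    0.2] q6 0.2
t 10.6 shift [ 0.0003  0.0013 -0.0001] turn [ 0.13 -0.02  0.01]
```

View pics/w10.png

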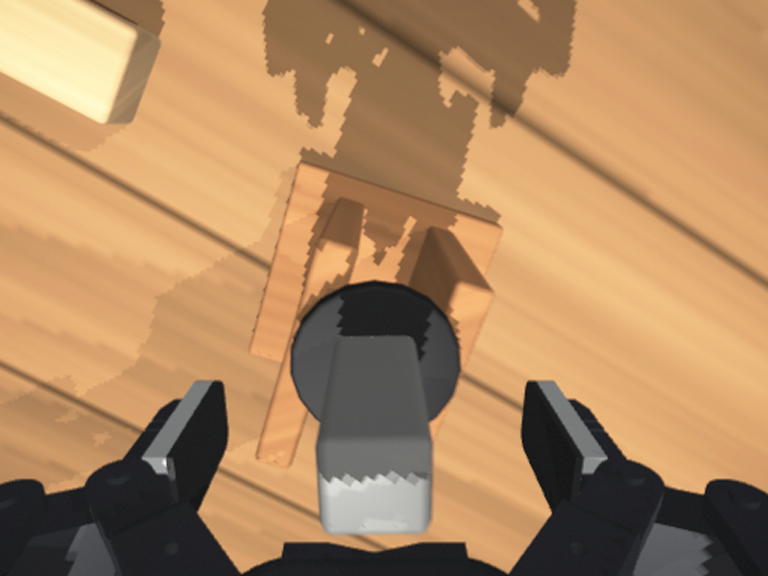

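Aligned: block centred between the pads. Close.

{"method": "arm_command", "body": {
  "steps": [
    [[0,0.001,0],[0,0,0],0.4],
    [[0,0.001,0],[0,0,0],0.2],
    [[0,0.001,0],[0,0,0],0],
    [[0,0.001,0],[0,0,0],0],
    [[0,0.001,0],[0,0,0],0]
  ],
  "force": 60
}}

```text
t: 11.15
tool_pos: [0.4357, -0.3654, 0.1309]
tool_rot: [-0.53, 1.914, -1.918]
contact_force: [-0.8, 0.2, 4.2]
opening: 0.0255
```

{"method": "arm_command", "body": {
  "steps": [
    [[0,0,0],[0,0,0],0],
    [[0,0,0],[0,0,0],0],
    [[0,0,0],[0,0,0],0],
    [[0,0,0],[0,0,0],0]
  ]
}}

```text
t: 11.55
tool_pos: [0.4357, -0.3654, 0.1309]
tool_rot: [-0.53, 1.914, -1.917]
contact_force: [0.1, -0.2, 2.1]
opening: 0.0257
```

Run:
```python
from h import *
go([.4343,-.3643,.25],np.radians(-59))
p=ctrl.get_image("wrist");save(p,"w11",s=1.5)
```

```text
option [-0.1 -0.  -0. ] q6 0.2
  option [ 1.0e-01  1.8e+02 -2.0e-01] q6 0.2
t 11.55 shift [ 0.0006 -0.1191 -0.0014] turn [-0.11 -0.02 -0.04]
```

View pics/w11.png

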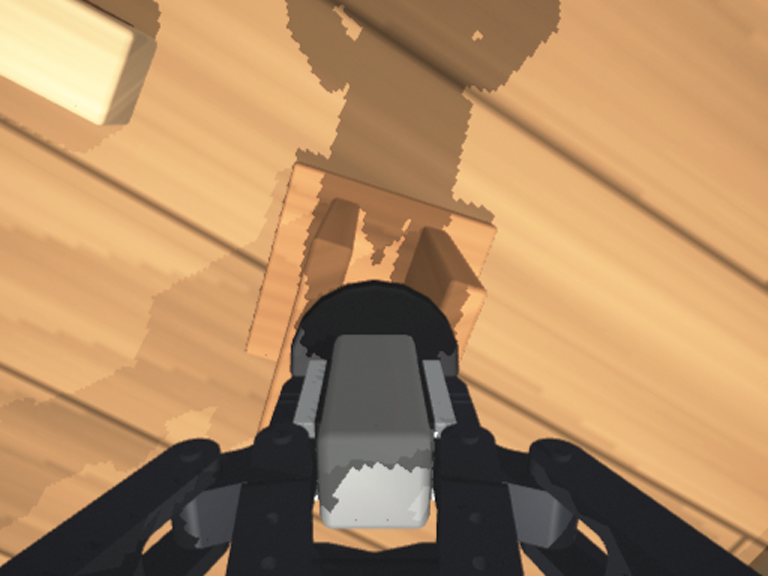

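{"method": "arm_command", "body": {
  "steps": [
    [[0,-0.05,0],[0,0,0],0],
    [[0,-0.1,0],[0,0,0],0],
    [[0,-0.15,0],[0,0,0],0],
    [[0,-0.15,0],[0,0,0],0]
  ]
}}

```text
t: 12.0
tool_pos: [0.4379, -0.3678, 0.2903]
tool_rot: [-0.522, 1.898, -1.928]
contact_force: [0.1, -0.7, -0.2]
opening: 0.0258
```

Run:
```python
from h import *
print(ctrl.get_obs()["opening"],pose()[2]["contact_force"])
go([.534,.283,.28],np.radians(-59))
p=ctrl.get_image("scene");save(p,"s1",s=1.5)
```

```text
0.02578967748142756 [ 0.1491946  -0.70264664 -0.18312693]
  option [-1.  -0.  -0.2] q6 0.2
  option [  0.3 180.   -1.5] q6 0.2
t 12.0 shift [-0.4174  0.0033 -0.5086] turn [-0.97 -0.02 -0.21]
```

View pics/s1.png

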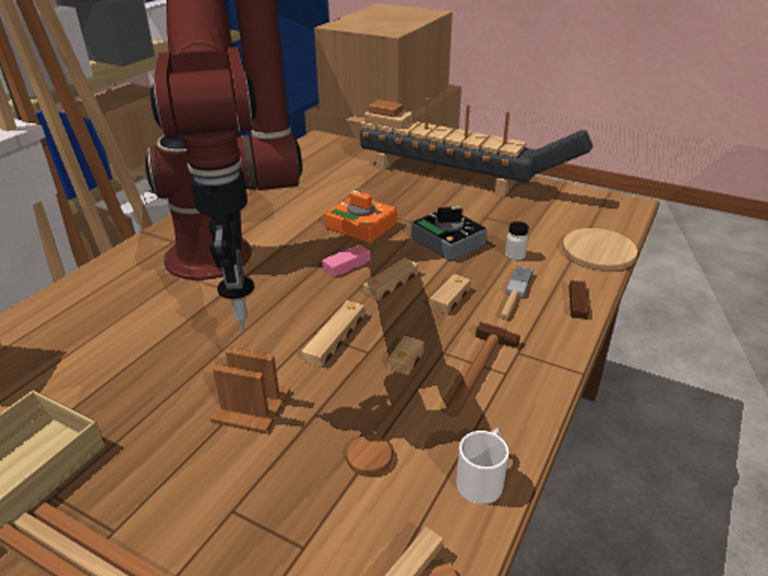

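{"method": "arm_command", "body": {
  "steps": [
    [[-0.417,0,-0.509],[-0.9,0,-0.2],0],
    [[-0.417,0,-0.509],[-0.9,0,-0.2],0],
    [[-0.417,0,-0.509],[-0.9,0,-0.2],0],
    [[-0.417,0,-0.509],[-0.9,0,-0.2],0],
    [[-0.417,0,-0.509],[-0.9,0,-0.2],0]
  ]
}}

```text
t: 12.55
tool_pos: [0.4712, -0.1157, 0.2779]
tool_rot: [-0.537, 1.926, -1.911]
contact_force: [0.6, 0.1, -1.7]
opening: 0.0252
```

Run:
```python
from h import *
go([.534,.283,.28],np.radians(-59))
```

```text
option [ 0.5 -0.1  0.2] q6 0.64
  option [ -0.3 179.9   0.8] q6 0.64
t 12.55 shift [-0.2589 -0.0004 -0.3096] turn [ 0.5  -0.06  0.21]
```

{"method": "arm_command", "body": {
  "steps": [
    [[-0.259,0,-0.31],[0.3,0,0.2],0],
    [[-0.259,0,-0.31],[0.3,0,0.2],0],
    [[-0.259,0,-0.31],[0.3,0,0.2],0],
    [[-0.259,0,-0.31],[0.3,0,0.2],0],
    [[-0.259,0,-0.31],[0.3,0,0.2],0]
  ]
}}

```text
t: 13.05
tool_pos: [0.509, 0.1312, 0.277]
tool_rot: [-0.537, 1.922, -1.915]
contact_force: [1.0, -0.8, -2.7]
opening: 0.0253
```

Run:
```python
from h import *
go([.534,.283,.26],np.radians(-59))
```

```text
option [ 0.3 -0.   0.2] q6 1.14
  option [ -0.4 179.9   0.5] q6 1.14
t 13.05 shift [-0.0996  0.0172 -0.1173] turn [ 0.29 -0.05  0.24]
```

{"method": "arm_command", "body": {
  "steps": [
    [[-0.1,0.017,-0.117],[0.2,0,0.2],0],
    [[-0.1,0.017,-0.117],[0.2,0,0.2],0],
    [[-0.1,0.017,-0.117],[0.2,0,0.2],0],
    [[-0.1,0.017,-0.117],[0.2,0,0.2],0],
    [[-0.1,0.017,-0.117],[0.2,0,0.2],0]
  ]
}}

```text
t: 13.55
tool_pos: [0.533, 0.2838, 0.2563]
tool_rot: [-0.541, 1.918, -1.917]
contact_force: [-0.3, -0.8, -2.1]
opening: 0.0253
```

{"method": "arm_command", "body": {
  "steps": [
    [[0,0,0],[0,0,0],0],
    [[0,0,0],[0,0,0],0]
  ]
}}

```text
t: 13.75
tool_pos: [0.5325, 0.2824, 0.255]
tool_rot: [-0.542, 1.919, -1.919]
contact_force: [-0.5, 0.9, -1.3]
opening: 0.0253
```

Run:
```python
from h import *
go([.534,.283,.18],np.radians(-59))
p=ctrl.get_image("wrist");save(p,"w12",s=1.5);brass(p,.053)
p=ctrl.get_image("scene");save(p,"s2",(80,240,220,400),4)
for n in ["pin_tip","check_stud"]:
  print([ (np.round(d["position"],1),d["confidence"]) for d in ctrl.boxes_of(p,n)])
t,r,o=pose(); print("proj pin",px(p,t+r.as_matrix()@[0,.106,0]),"stud",px(p,[.534,.283,.053]))
```

```text
option [0.1 0.  0.5] q6 1.39
  option [   0.8 -180.    -0.2] q6 1.39
t 13.75 shift [-0.0023  0.075   0.0004] turn [0.14 0.01 0.52]
brass px rc [156.5 248.7] area 211 [0.533  0.2841 0.053 ]
[(array([116.7, 300.1]), 0.62)]
[(array([141.1, 239.3]), 0.74)]
proj pin [134.41757988 300.06028823] stud [158.23120848 299.04030228]
```

View pics/w12.png

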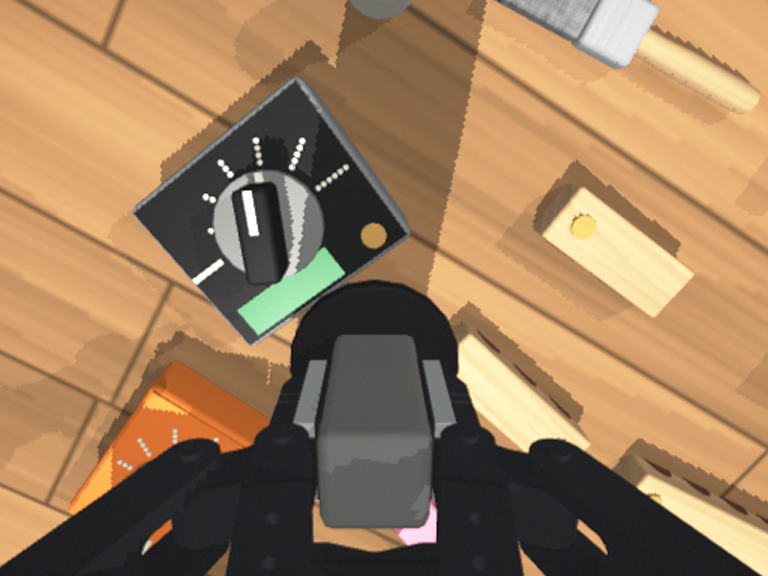

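View pics/s2.png

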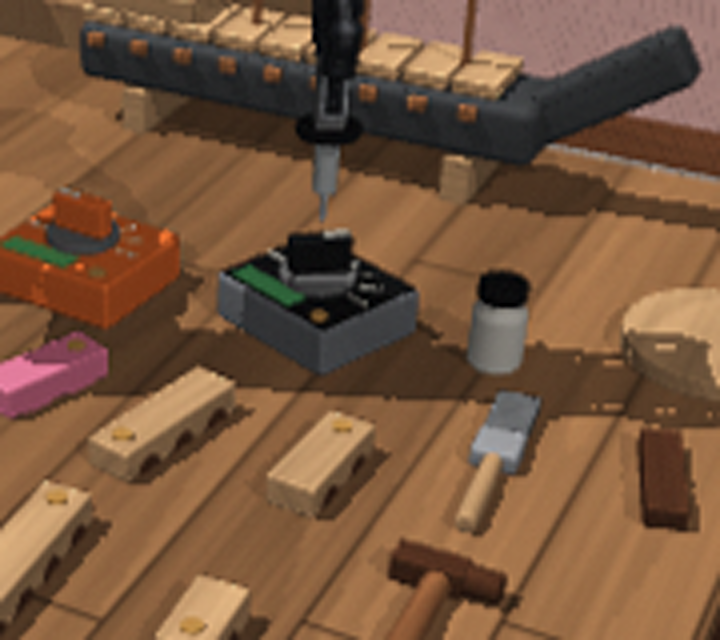

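{"method": "arm_command", "body": {
  "steps": [
    [[-0.001,0.04,0],[0,0,0.3],0],
    [[-0.002,0.075,0],[0,0,0.3],0],
    [[-0.002,0.085,0],[0,0,0.3],0],
    [[-0.002,0.095,0],[0,0,0.3],0],
    [[-0.002,0.1,0],[0,0,0.3],0]
  ]
}}

```text
t: 14.45
tool_pos: [0.5348, 0.2837, 0.1574]
tool_rot: [-0.532, 1.918, -1.914]
contact_force: [-1.2, -0.2, -1.0]
opening: 0.0251
```

{"method": "arm_command", "body": {
  "steps": [
    [[0,0,0],[0,0,0],0],
    [[0,0,0],[0,0,0],0]
  ]
}}

```text
t: 14.65
tool_pos: [0.5359, 0.2842, 0.1594]
tool_rot: [-0.528, 1.917, -1.913]
contact_force: [0.8, -0.4, -1.5]
opening: 0.0255
```

Run:
```python
from h import *
go([.534,.283,.152],np.radians(-59)); print(pose()[2]["contact_force"],pose()[0])
p=ctrl.get_image("scene");save(p,"s3",(100,200,250,350),6)
```

```text
option [ 0.1  0.  -0.2] q6 1.39
  option [-3.0e-01 -1.8e+02 -1.0e-01] q6 1.39
t 14.65 shift [0.0022 0.0074 0.    ] turn [ 0.08  0.   -0.19]
[ 0.81294124 -0.41279563 -1.46454342] [0.53589548 0.28415391 0.15940377]
```

View pics/s3.png

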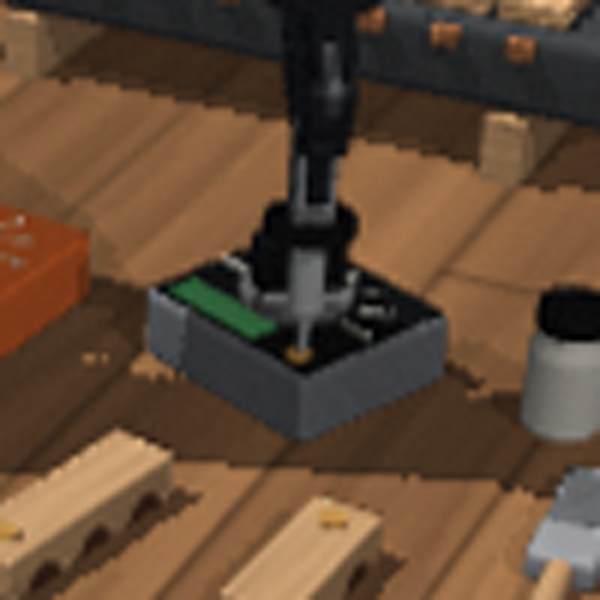

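{"method": "arm_command", "body": {
  "steps": [
    [[0.001,0.003,0],[0,0,0],0],
    [[0.001,0.006,0],[0,0,0],0],
    [[0.001,0.007,0],[0,0,0],0],
    [[0.001,0.007,0],[0,0,0],0],
    [[0.001,0.007,0],[0,0,0],0]
  ]
}}

```text
t: 15.2
tool_pos: [0.5356, 0.2839, 0.1529]
tool_rot: [-0.526, 1.917, -1.912]
contact_force: [2.0, 1.1, 0.8]
opening: 0.0252
```

{"method": "arm_command", "body": {
  "steps": [
    [[0,0.001,0],[0,0,0],0],
    [[0,0.001,0],[0,0,0],0],
    [[0,0.001,0],[0,0,0],0],
    [[0,0.001,0],[0,0,0],0],
    [[0,0.001,0],[0,0,0],0]
  ]
}}

```text
t: 15.7
tool_pos: [0.5356, 0.2839, 0.152]
tool_rot: [-0.526, 1.917, -1.912]
contact_force: [0.9, 0.3, 1.6]
opening: 0.0254
```

{"method": "arm_command", "body": {
  "steps": [
    [[0,0.001,0],[0,0,0],0],
    [[0,0.001,0],[0,0,0],0],
    [[0,0.001,0],[0,0,0],0],
    [[0,0.001,0],[0,0,0],0],
    [[0,0.001,0],[0,0,0],0]
  ]
}}

```text
t: 16.2
tool_pos: [0.5357, 0.2839, 0.151]
tool_rot: [-0.526, 1.917, -1.912]
contact_force: [0.1, 0.8, 1.1]
opening: 0.0257
```

{"method": "arm_command", "body": {
  "steps": [
    [[0,0,0],[0,0,0],0],
    [[0,0,0],[0,0,0],0],
    [[0,0,0],[0,0,0],0],
    [[0,0,0],[0,0,0],0],
    [[0,0,0],[0,0,0],0]
  ]
}}

```text
t: 16.7
tool_pos: [0.5357, 0.284, 0.151]
tool_rot: [-0.526, 1.917, -1.912]
contact_force: [0.4, 0.1, 1.0]
opening: 0.0252
```

{"method": "arm_command", "body": {
  "steps": [
    [[0,0,0],[0,0,0],0],
    [[0,0,0],[0,0,0],0],
    [[0,0,0],[0,0,0],0],
    [[0,0,0],[0,0,0],0],
    [[0,0,0],[0,0,0],0]
  ]
}}

```text
t: 17.2
tool_pos: [0.5356, 0.2839, 0.151]
tool_rot: [-0.526, 1.917, -1.912]
contact_force: [0.4, 1.0, 1.0]
opening: 0.0253
```

Run:
```python
from h import *
p=ctrl.get_image("scene");save(p,"s4",(100,200,250,350),6)
q=ctrl.get_image("wrist");save(q,"w13",s=1.5)
```

```text
(no output)
```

View pics/s4.png

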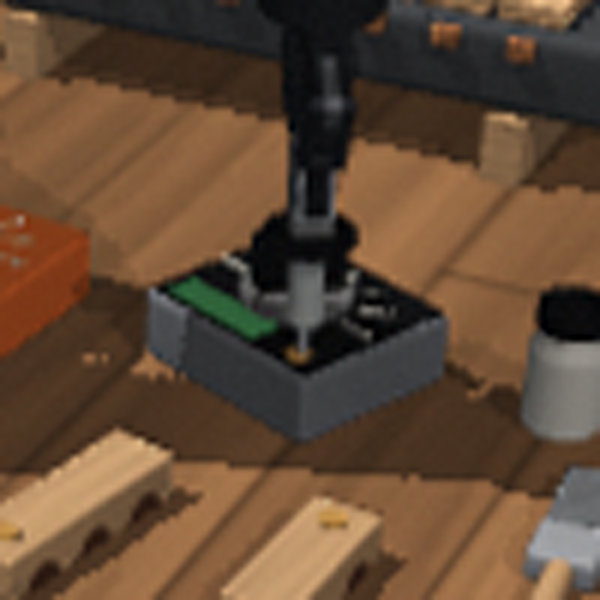

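View pics/w13.png

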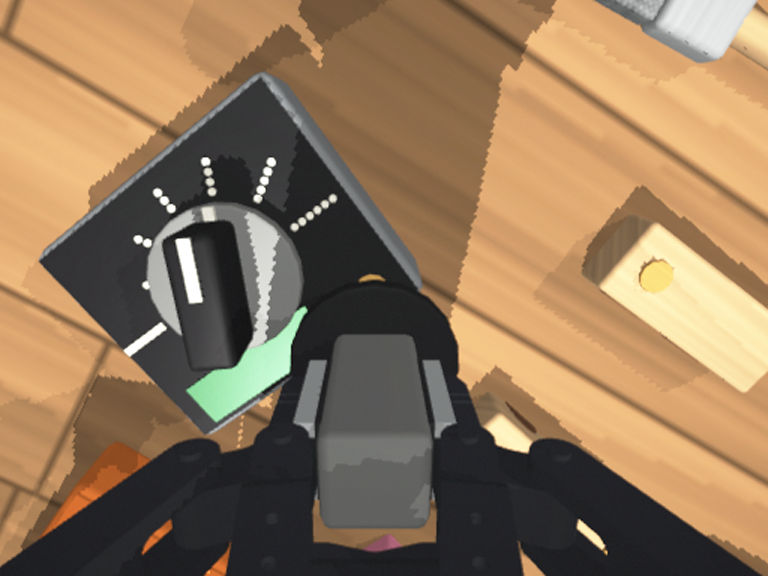

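{"method": "arm_command", "body": {
  "steps": [
    [[0,-0.03,0],[0,0,0],0],
    [[0,-0.08,0],[0,0,0],0],
    [[0,-0.1,0],[0,0,0],0],
    [[0,-0.1,0],[0,0,0],0]
  ]
}}

```text
t: 17.7
tool_pos: [0.5367, 0.284, 0.255]
tool_rot: [-0.519, 1.915, -1.909]
contact_force: [0.8, -0.7, -2.0]
opening: 0.0252
```

Run:
```python
from h import *
go([.4515,-.05,.25],np.radians(-59))
```

```text
option [-0.   0.  -0.6] q6 1.39
  option [  -1. -180.    0.] q6 1.39
t 17.7 shift [0.2451 0.0023 0.2424] turn [-0.01  0.   -0.65]
```

{"method": "arm_command", "body": {
  "steps": [
    [[0.245,0,0.242],[0,0,-0.5],0],
    [[0.245,0,0.242],[0,0,-0.5],0],
    [[0.245,0,0.242],[0,0,-0.5],0],
    [[0.245,0,0.242],[0,0,-0.5],0],
    [[0.245,0,0.242],[0,0,-0.5],0]
  ]
}}

```text
t: 18.2
tool_pos: [0.4718, 0.0396, 0.2484]
tool_rot: [-0.535, 1.919, -1.915]
contact_force: [1.1, -0.7, -1.9]
opening: 0.0253
```

Run:
```python
from h import *
go([.4515,-.05,.22],np.radians(-59))
```

```text
option [0.2 0.  0.1] q6 0.95
  option [   0.2 -180.    -0.2] q6 0.95
t 18.2 shift [0.0635 0.0284 0.0664] turn [0.15 0.04 0.12]
```

{"method": "arm_command", "body": {
  "steps": [
    [[0.064,0.028,0.066],[0,0,0],0],
    [[0.064,0.028,0.066],[0,0,0],0],
    [[0.064,0.028,0.066],[0,0,0],0],
    [[0.064,0.028,0.066],[0,0,0],0]
  ]
}}

```text
t: 18.6
tool_pos: [0.4491, -0.0503, 0.2172]
tool_rot: [-0.538, 1.925, -1.915]
contact_force: [-0.6, 0.2, -0.9]
opening: 0.0256
```

Run:
```python
from h import *
p=ctrl.get_image("wrist");save(p,"w14",s=1.5);brass(p,.033)
s=ctrl.get_image("scene");save(s,"s5",(140,290,160,310),5)
t=ctrl.get_image("top");brass(t,.033)
t,r,o=pose(); print(t,"proj pin",px(s,t+r.as_matrix()@[0,.106,0]),"stud",px(s,[.4515,-.05,.033]))
```

```text
brass px rc [143.3   6.9] area 214 [0.3443 0.1619 0.033 ]
brass px rc [164.4 199.1] area 38 [0.6141 0.1529 0.033 ]
brass px rc [162.8 293.7] area 30 [ 0.62   -0.1389  0.033 ]
brass px rc [187.9 154.6] area 45 [0.5397 0.287  0.033 ]
brass px rc [201.9 247.9] area 70 [0.4969 0.0017 0.033 ]
brass px rc [273.3 138.4] area 31 [0.2818 0.3237 0.033 ]
[ 0.45091887 -0.04878002  0.21978542] proj pin [182.57104851 232.66205509] stud [203.6828572  233.62880951]
```

View pics/w14.png

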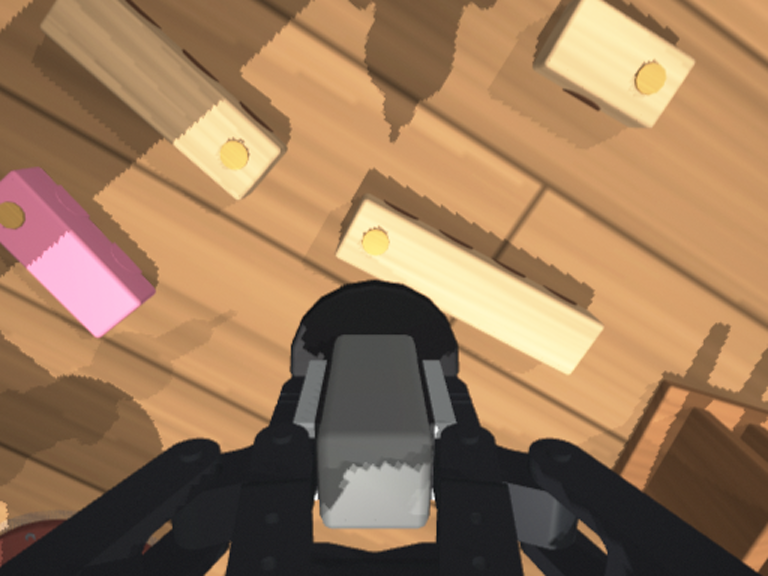

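View pics/s5.png

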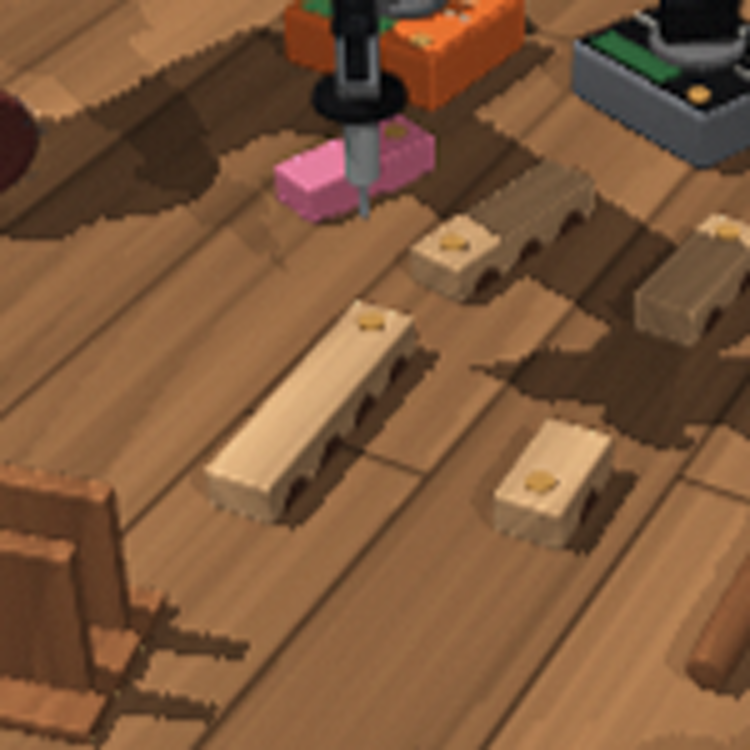

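```bash
sed -i 's/(hsv\[:,:,1\]>140)/(hsv[:,:,1]>sm)/; s/approx=None)/approx=None,sm=140)/' h.py
python3 - <<'E'
from h import *
p=ctrl.get_image("wrist")
f=lambda x,y,z=.033: w(p,(y/1.5,x/1.5),z)[:2]
print("T1",f(375,241),"T2",f(233,155),"T4",f(650,78))
go([.4515,-.05,.132],np.radians(-59))
E
```

```text
T1 [ 0.45232483 -0.04784642] T2 [0.45349131 0.05652204] T4 [ 0.6222067  -0.13689957]
  option [0.2 0.2 0.1] q6 0.75
  option [   0.2 -179.8   -0.3] q6 0.75
t 18.8 shift [0.0002 0.0882 0.0016] turn [0.18 0.17 0.13]
```

{"method": "arm_command", "body": {
  "steps": [
    [[0,0.04,0.001],[0,0,0],0],
    [[0,0.07,0.001],[0,0,0],0],
    [[0,0.078,0.001],[0,0,0],0],
    [[0,0.084,0.001],[0,0,0],0],
    [[0,0.088,0.001],[0,0,0],0]
  ]
}}

```text
t: 19.3
tool_pos: [0.4522, -0.049, 0.1335]
tool_rot: [-0.537, 1.916, -1.912]
contact_force: [-0.5, 0.5, -0.3]
opening: 0.0256
```

{"method": "arm_command", "body": {
  "steps": [
    [[0,0,0],[0,0,0],0],
    [[0,0,0],[0,0,0],0]
  ]
}}

```text
t: 19.5
tool_pos: [0.4534, -0.0492, 0.1353]
tool_rot: [-0.534, 1.914, -1.913]
contact_force: [-1.5, 0.6, 0.5]
opening: 0.0253
```

Run:
```python
from h import *
go([.452,-.049,.131],np.radians(-59)); print(pose()[2]["contact_force"])
```

```text
option [ 0.   0.2 -0.1] q6 0.75
  option [-1.000e-01 -1.798e+02 -0.000e+00] q6 0.75
t 19.5 shift [ 0.0011  0.0043 -0.0009] turn [ 0.01  0.25 -0.05]
[-1.49347661  0.56988684  0.47940951]
```

{"method": "arm_command", "body": {
  "steps": [
    [[0.001,0.004,-0.001],[0,0,0],0],
    [[0.001,0.005,-0.001],[0,0,0],0],
    [[0.001,0.005,-0.001],[0,0,0],0],
    [[0.001,0.005,-0.001],[0,0,0],0],
    [[0.001,0.005,-0.001],[0,0,0],0]
  ]
}}

```text
t: 20.0
tool_pos: [0.4528, -0.0492, 0.131]
tool_rot: [-0.532, 1.911, -1.913]
contact_force: [2.6, -0.7, 0.8]
opening: 0.0251
```

{"method": "arm_command", "body": {
  "steps": [
    [[0,0,0],[0,0,0],0],
    [[0,0,0],[0,0,0],0],
    [[0,0,0],[0,0,0],0],
    [[0,0,0],[0,0,0],0],
    [[0,0,0],[0,0,0],0]
  ]
}}

```text
t: 20.5
tool_pos: [0.4528, -0.0491, 0.1309]
tool_rot: [-0.532, 1.912, -1.913]
contact_force: [0.5, -0.5, 1.6]
opening: 0.0254
```

Run:
```python
from h import *
s=ctrl.get_image("scene");save(s,"s6",(140,290,160,310),5)
go([.452,-.049,.131],np.radians(-59)); print(pose()[2]["contact_force"])
```

```text
option [-0.1  0.2 -0.1] q6 0.75
  option [-2.000e-01 -1.798e+02  1.000e-01] q6 0.75
t 20.55 shift [ 0.0006 -0.0001 -0.0005] turn [-0.09  0.24 -0.14]
[1.19894411 0.24599271 1.23494663]
```

View pics/s6.png

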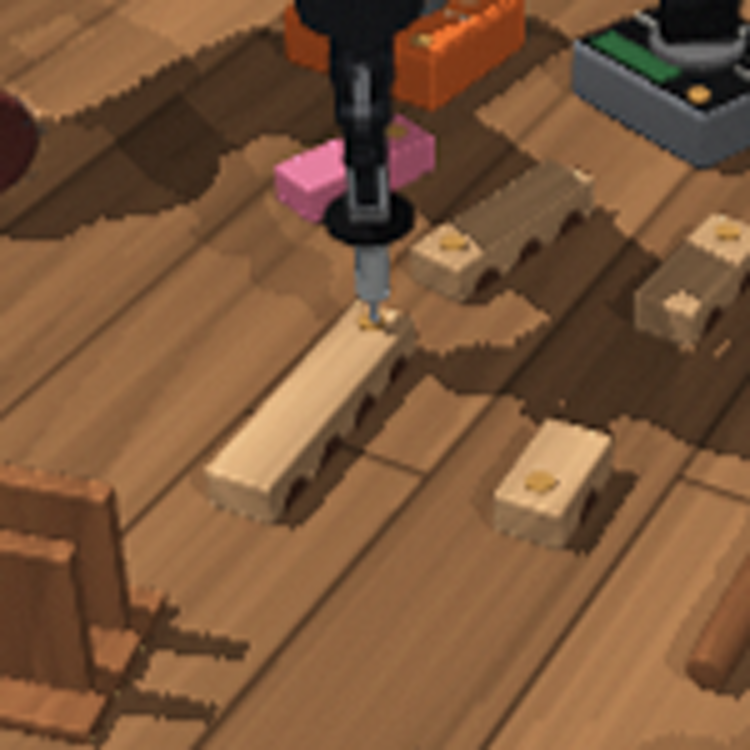

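Pin is on timber_1's stud. Hold on.

{"method": "arm_command", "body": {
  "steps": [
    [[0,0,0],[0,0,0],0],
    [[0,0,0],[0,0,0],0],
    [[0,0,0],[0,0,0],0],
    [[0,0,0],[0,0,0],0],
    [[0,0,0],[0,0,0],0]
  ]
}}

```text
t: 21.05
tool_pos: [0.4528, -0.0491, 0.1309]
tool_rot: [-0.532, 1.912, -1.913]
contact_force: [0.9, -1.0, 1.4]
opening: 0.0252
```

{"method": "arm_command", "body": {
  "steps": [
    [[0,0,0],[0,0,0],0],
    [[0,0,0],[0,0,0],0],
    [[0,0,0],[0,0,0],0],
    [[0,0,0],[0,0,0],0],
    [[0,0,0],[0,0,0],0]
  ]
}}

```text
t: 21.55
tool_pos: [0.4528, -0.0491, 0.1309]
tool_rot: [-0.532, 1.912, -1.913]
contact_force: [1.2, 0.0, 1.8]
opening: 0.0255
```

{"method": "arm_command", "body": {
  "steps": [
    [[0,0,0],[0,0,0],0],
    [[0,0,0],[0,0,0],0],
    [[0,0,0],[0,0,0],0],
    [[0,0,0],[0,0,0],0],
    [[0,0,0],[0,0,0],0]
  ]
}}

```text
t: 22.05
tool_pos: [0.4528, -0.0492, 0.1309]
tool_rot: [-0.532, 1.912, -1.913]
contact_force: [0.6, -0.4, 1.3]
opening: 0.0254
```

{"method": "arm_command", "body": {
  "steps": [
    [[0,-0.03,0],[0,0,0],0],
    [[0,-0.07,0],[0,0,0],0],
    [[0,-0.08,0],[0,0,0],0],
    [[0,-0.08,0],[0,0,0],0]
  ]
}}

```text
t: 22.45
tool_pos: [0.4532, -0.0493, 0.2123]
tool_rot: [-0.529, 1.909, -1.914]
contact_force: [-0.1, 0.4, -2.2]
opening: 0.025
```

Run:
```python
from h import *
p=ctrl.get_image("wrist");save(p,"w15",s=1.5);brass(p,.033,sm=110)
go([.454,.055,.21],np.radians(-59)); print(pose()[2]["contact_force"])
```

```text
brass px rc [ 60.8 429.1] area 348 [ 0.617 -0.137  0.033]
brass px rc [109.4 151.6] area 300 [0.4522 0.0545 0.033 ]
brass px rc [149.9   3.4] area 119 [0.3454 0.1584 0.033 ]
  option [-0.1  0.2 -0.1] q6 0.75
  option [-2.000e-01 -1.798e+02  1.000e-01] q6 0.75
t 22.5 shift [-0.0555  0.0002 -0.088 ] turn [-0.06  0.24 -0.11]
[-0.21186813 -0.34761597 -2.14602813]
```

View pics/w15.png

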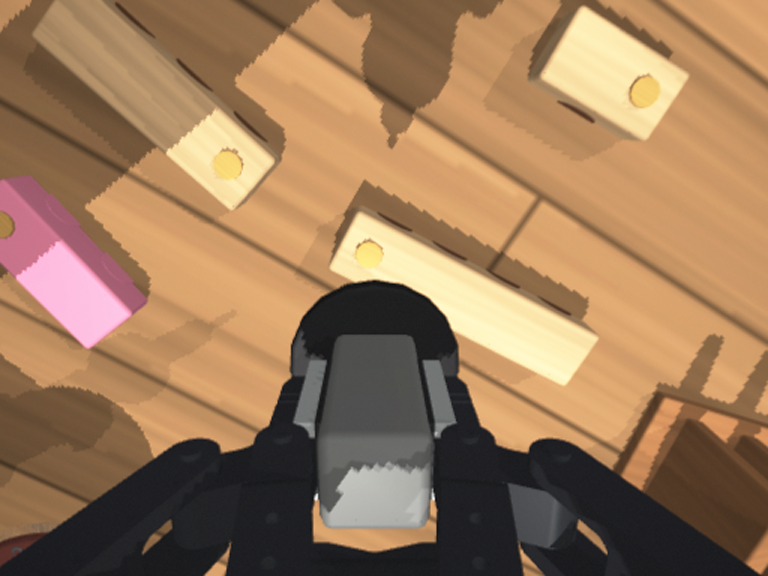

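{"method": "arm_command", "body": {
  "steps": [
    [[-0.055,0,-0.088],[0,0,0],0],
    [[-0.055,0,-0.088],[0,0,0],0],
    [[-0.055,0,-0.088],[0,0,0],0],
    [[-0.055,0,-0.088],[0,0,0],0],
    [[-0.055,0,-0.088],[0,0,0],0]
  ]
}}

```text
t: 23.0
tool_pos: [0.4527, 0.0541, 0.2084]
tool_rot: [-0.536, 1.914, -1.914]
contact_force: [0.0, -0.7, -1.8]
opening: 0.0256
```

Run:
```python
from h import *
p=ctrl.get_image("wrist");save(p,"w16",s=1.5);brass(p,.033,sm=110)
go([.4535,.0545,.131],np.radians(-59)); print(pose()[2]["contact_force"])
s=ctrl.get_image("scene");save(s,"s7",(120,270,190,340),5)
t,r,o=pose(); print(t,"proj pin",px(s,t+r.as_matrix()@[0,.106,0]),"stud",px(s,[.4535,.0545,.033]))
```

```text
brass px rc [201.7  98.9] area 215 [0.3441 0.1625 0.033 ]
brass px rc [219.5 335.3] area 195 [ 0.4495 -0.0488  0.033 ]
  option [-0.   0.2  0. ] q6 0.98
  option [   0.  -179.8    0. ] q6 0.98
t 23.05 shift [-0.0008  0.0778 -0.0004] turn [-0.    0.17  0.02]
[-0.22415792 -0.06723356 -1.65019475]
[0.45324206 0.05362271 0.20925158] proj pin [170.34746824 249.43655515] stud [187.75334817 249.91203836]
```

View pics/s7.png

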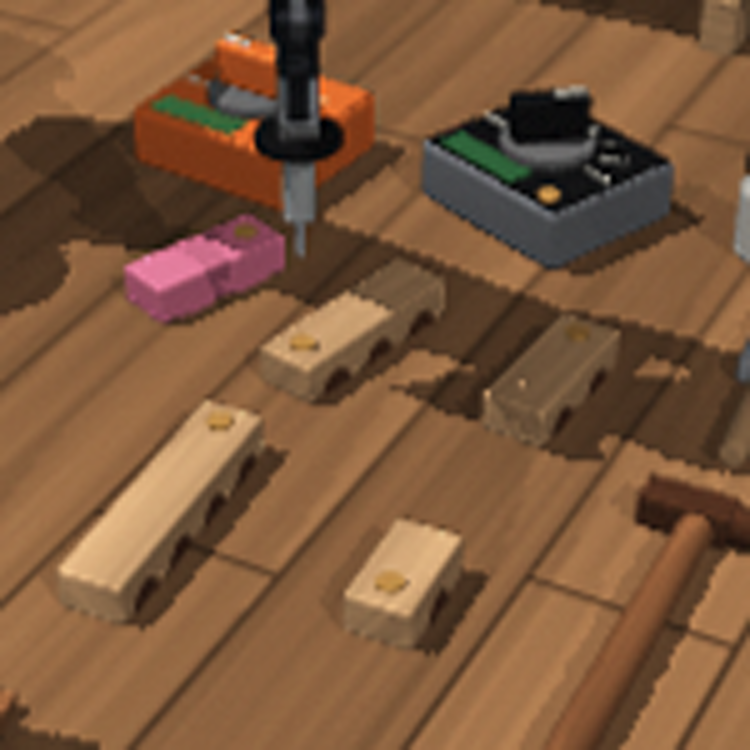

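{"method": "arm_command", "body": {
  "steps": [
    [[0,0.04,0],[0,0,0],0],
    [[0,0.062,0],[0,0,0],0],
    [[0,0.07,0],[0,0,0],0],
    [[0,0.077,0],[0,0,0],0],
    [[0,0.08,0],[0,0,0],0]
  ]
}}

```text
t: 23.6
tool_pos: [0.4536, 0.0529, 0.1299]
tool_rot: [-0.532, 1.914, -1.916]
contact_force: [-2.9, -1.1, 1.4]
opening: 0.0252
```

{"method": "arm_command", "body": {
  "steps": [
    [[0,0,0],[0,0,0],0],
    [[0,0,0],[0,0,0],0]
  ]
}}

```text
t: 23.8
tool_pos: [0.4544, 0.0528, 0.1313]
tool_rot: [-0.53, 1.913, -1.916]
contact_force: [-2.0, -0.1, 1.5]
opening: 0.0253
```

Run:
```python
from h import *
go([.453,.0545,.131],np.radians(-59)); print(pose()[2]["contact_force"])
```

```text
option [-0.1  0.1 -0.1] q6 0.98
  option [  -0.2 -179.9    0.2] q6 0.98
t 23.8 shift [ 0.0003  0.0003 -0.0022] turn [-0.12  0.08 -0.1 ]
[-2.00553665 -0.10843372  1.46171038]
```

{"method": "arm_command", "body": {
  "steps": [
    [[0,0,0],[0,0,0],0],
    [[0,0,0],[0,0,0],0],
    [[0,0,0],[0,0,0],0],
    [[0,0,0],[0,0,0],0],
    [[0,0,0],[0,0,0],0]
  ]
}}

```text
t: 24.3
tool_pos: [0.455, 0.0528, 0.1317]
tool_rot: [-0.528, 1.912, -1.916]
contact_force: [0.7, -0.4, 1.0]
opening: 0.0254
```

Run:
```python
from h import *
s=ctrl.get_image("scene");save(s,"s8",(120,270,190,340),5)
```

```text
(no output)
```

View pics/s8.png

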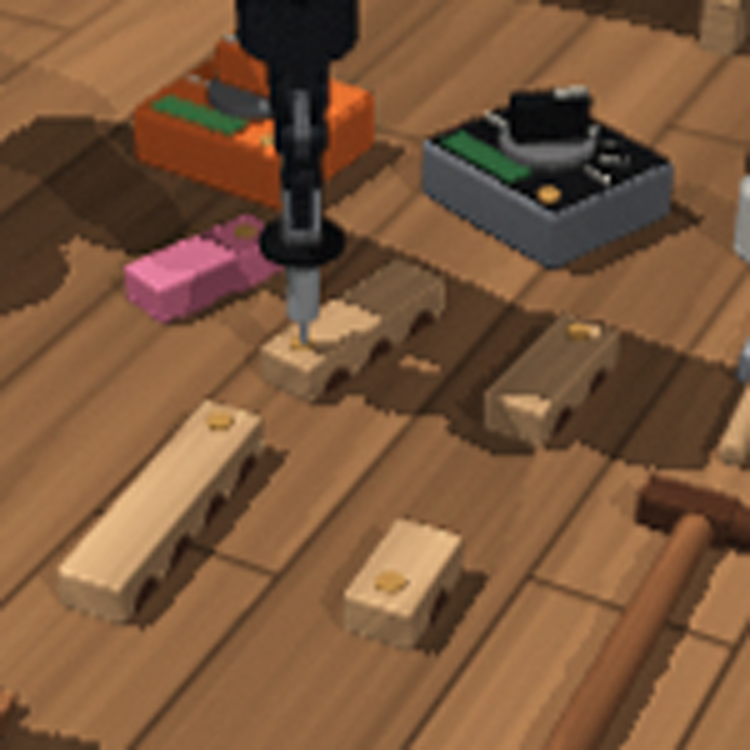

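{"method": "arm_command", "body": {
  "steps": [
    [[0,0,0],[0,0,0],0],
    [[0,0,0],[0,0,0],0],
    [[0,0,0],[0,0,0],0],
    [[0,0,0],[0,0,0],0],
    [[0,0,0],[0,0,0],0]
  ]
}}

```text
t: 24.85
tool_pos: [0.455, 0.0528, 0.1317]
tool_rot: [-0.528, 1.912, -1.916]
contact_force: [-0.2, 0.6, 1.5]
opening: 0.0252
```

{"method": "arm_command", "body": {
  "steps": [
    [[0,0,0],[0,0,0],0],
    [[0,0,0],[0,0,0],0],
    [[0,0,0],[0,0,0],0],
    [[0,0,0],[0,0,0],0],
    [[0,0,0],[0,0,0],0]
  ]
}}

```text
t: 25.35
tool_pos: [0.455, 0.0528, 0.1317]
tool_rot: [-0.528, 1.912, -1.916]
contact_force: [-0.5, 0.1, 1.9]
opening: 0.0255
```

{"method": "arm_command", "body": {
  "steps": [
    [[0,0,0],[0,0,0],0],
    [[0,0,0],[0,0,0],0],
    [[0,0,0],[0,0,0],0],
    [[0,0,0],[0,0,0],0],
    [[0,0,0],[0,0,0],0]
  ]
}}

```text
t: 25.85
tool_pos: [0.455, 0.0528, 0.1317]
tool_rot: [-0.528, 1.912, -1.916]
contact_force: [-0.2, 0.2, 2.1]
opening: 0.0256
```

Timber_2 pressed on its stud for 2 s. Lift and go to timber_3.

{"method": "arm_command", "body": {
  "steps": [
    [[0,-0.03,0],[0,0,0],0],
    [[0,-0.07,0],[0,0,0],0],
    [[0,-0.08,0],[0,0,0],0],
    [[0,-0.08,0],[0,0,0],0]
  ]
}}

```text
t: 26.25
tool_pos: [0.4557, 0.0529, 0.2134]
tool_rot: [-0.524, 1.909, -1.915]
contact_force: [0.8, 0.7, -1.9]
opening: 0.0253
```

Run:
```python
from h import *
t=ctrl.get_image("top");brass(t,.033,sm=110)
go([.613,.154,.21],np.radians(-59)); print(pose()[2]["contact_force"])
```

```text
brass px rc [181.3   6.2] area 241 [0.5588 0.7407 0.033 ]
brass px rc [188.2 154.5] area 50 [0.5388 0.2871 0.033 ]
brass px rc [200.7   5.2] area 214 [0.4986 0.7378 0.033 ]
brass px rc [203.  205.1] area 31 [0.4932 0.1318 0.033 ]
brass px rc [220.6 217.9] area 555 [0.4393 0.0919 0.033 ]
brass px rc [220.7   4.1] area 175 [0.4376 0.7347 0.033 ]
  option [-0.2  0.1 -0.2] q6 0.98
  option [  -0.3 -179.9    0.3] q6 0.98
t 26.3 shift [-0.1879  0.0018 -0.0048] turn [-0.16  0.08 -0.18]
[-0.40870034 -0.51845758 -2.16014262]
```

{"method": "arm_command", "body": {
  "steps": [
    [[-0.188,0,-0.005],[0,0,0],0],
    [[-0.188,0,-0.005],[0,0,0],0],
    [[-0.188,0,-0.005],[0,0,0],0],
    [[-0.188,0,-0.005],[0,0,0],0],
    [[-0.188,0,-0.005],[0,0,0],0]
  ]
}}

```text
t: 26.8
tool_pos: [0.6139, 0.1561, 0.2065]
tool_rot: [-0.537, 1.914, -1.915]
contact_force: [-0.3, 0.5, -1.6]
opening: 0.0253
```

{"method": "arm_command", "body": {
  "steps": [
    [[0,0,0],[0,0,0],0],
    [[0,0,0],[0,0,0],0]
  ]
}}

```text
t: 27.0
tool_pos: [0.6121, 0.1558, 0.2033]
tool_rot: [-0.542, 1.917, -1.916]
contact_force: [-0.4, -0.1, -2.2]
opening: 0.0252
```

Run:
```python
from h import *
p=ctrl.get_image("wrist");save(p,"w17",s=1.5);brass(p,.033,sm=110)
go([.613,.154,.131],np.radians(-59))
s=ctrl.get_image("scene");save(s,"s9",(120,270,190,340),5)
t,r,o=pose(); print(t,"proj pin",px(s,t+r.as_matrix()@[0,.106,0]),"stud",px(s,[.613,.154,.033]))
```

```text
brass px rc [297.3 485.4] area 183 [ 0.6185 -0.136   0.033 ]
brass px rc [354.3  22. ] area 172 [0.2862 0.2643 0.033 ]
  option [0.1 0.2 0.3] q6 1.16
  option [ 5.000e-01 -1.798e+02 -1.000e-01] q6 1.16
t 27.05 shift [-0.0002  0.0734  0.0018] turn [0.09 0.17 0.31]
[0.61266893 0.15551463 0.20543423] proj pin [168.87866784 305.85700582] stud [185.6231751  304.70797175]
```

View pics/w17.png

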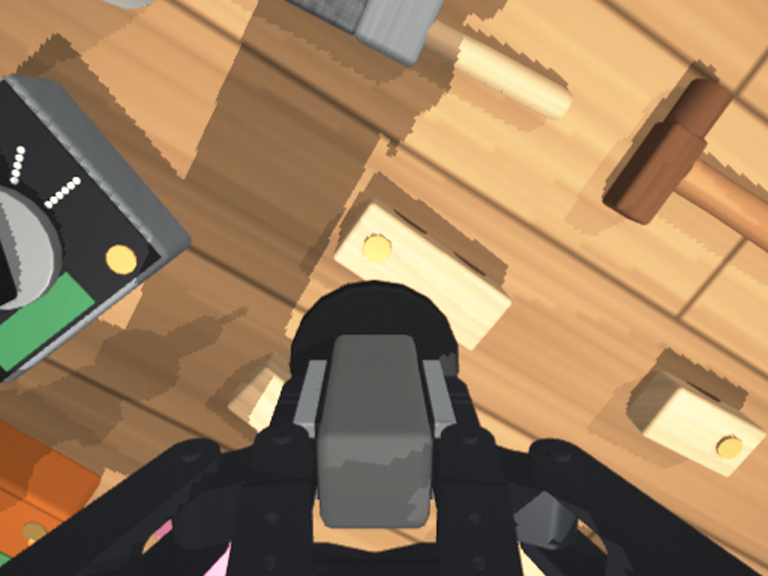

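View pics/s9.png

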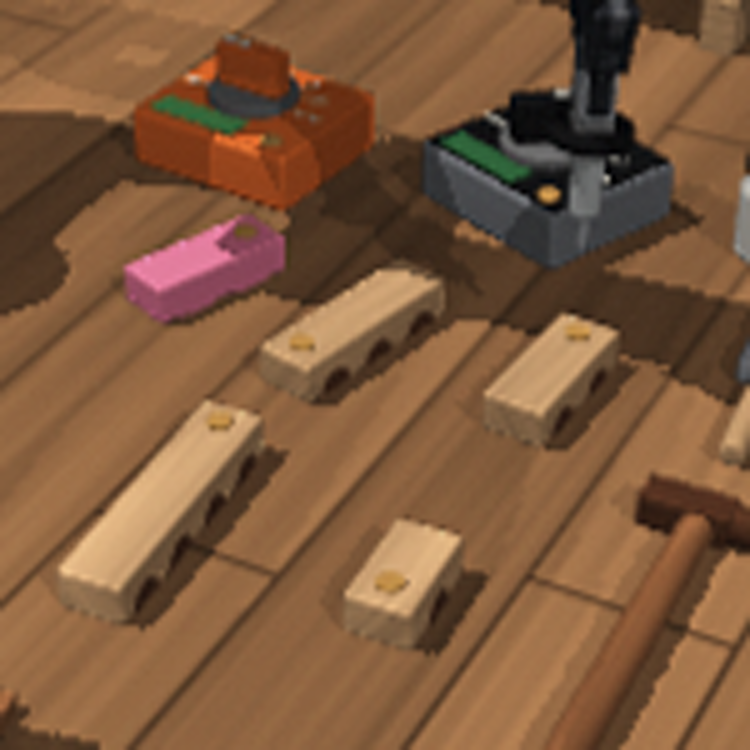

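Run:
```python
from h import *
p=ctrl.get_image("wrist")
print(w(p,(248/1.5,377/1.5),.033))
go([.614,.155,.131],np.radians(-59))
```

```text
[0.6137571 0.1542449 0.033    ]
  option [0.  0.2 0.2] q6 1.16
  option [   0.2 -179.8   -0. ] q6 1.16
t 27.15 shift [-0.0008  0.0752  0.001 ] turn [0.02 0.16 0.16]
```

{"method": "arm_command", "body": {
  "steps": [
    [[-0.001,0.04,0.001],[0,0,0],0],
    [[-0.001,0.06,0.001],[0,0,0],0],
    [[-0.001,0.068,0.001],[0,0,0],0],
    [[-0.001,0.074,0.001],[0,0,0],0],
    [[-0.001,0.078,0.001],[0,0,0],0]
  ]
}}

```text
t: 27.65
tool_pos: [0.6145, 0.1549, 0.1296]
tool_rot: [-0.536, 1.914, -1.916]
contact_force: [-1.9, -1.3, 1.1]
opening: 0.0252
```

{"method": "arm_command", "body": {
  "steps": [
    [[0,0,0],[0,0,0],0],
    [[0,0,0],[0,0,0],0]
  ]
}}

```text
t: 27.85
tool_pos: [0.6153, 0.155, 0.1315]
tool_rot: [-0.533, 1.913, -1.915]
contact_force: [-1.9, -0.3, 2.0]
opening: 0.0253
```

Run:
```python
from h import *
go([.614,.1545,.131],np.radians(-59)); print(pose()[2]["contact_force"])
s=ctrl.get_image("scene");save(s,"s10",(120,270,190,340),5)
```

```text
option [-0.1  0.2 -0. ] q6 1.16
  option [-0.000e+00 -1.798e+02  1.000e-01] q6 1.16
t 27.85 shift [ 0.0014  0.0005 -0.0002] turn [-0.07  0.15 -0.03]
[-1.88508157 -0.33681858  1.98088521]
```

View pics/s10.png

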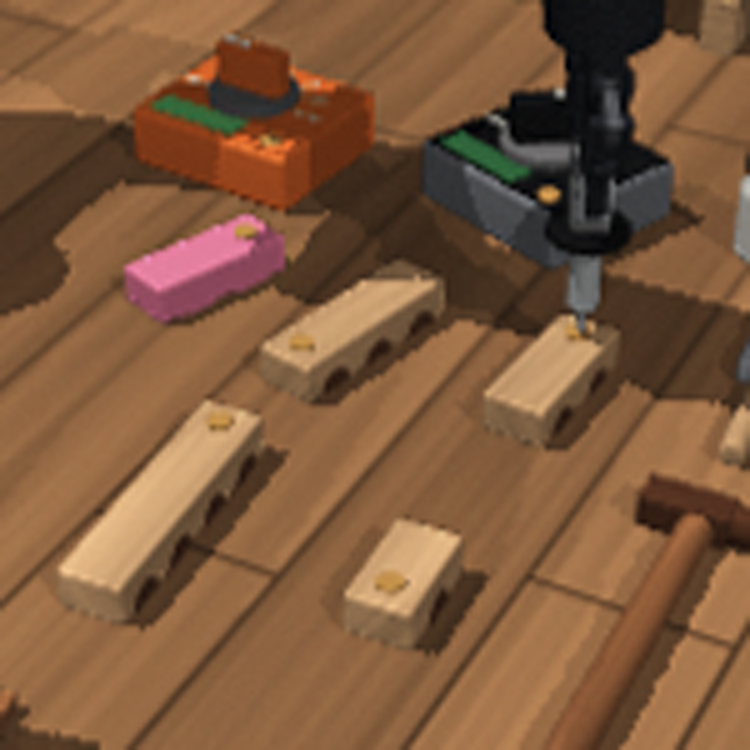

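On timber_3's stud with about 3.5 N. Hold.

{"method": "arm_command", "body": {
  "steps": [
    [[0,0,0],[0,0,0],0],
    [[0,0,0],[0,0,0],0],
    [[0,0,0],[0,0,0],0],
    [[0,0,0],[0,0,0],0],
    [[0,0,0],[0,0,0],0]
  ]
}}

```text
t: 28.4
tool_pos: [0.6158, 0.1551, 0.1315]
tool_rot: [-0.532, 1.912, -1.915]
contact_force: [-0.6, -0.8, 1.6]
opening: 0.0252
```

{"method": "arm_command", "body": {
  "steps": [
    [[0,0,0],[0,0,0],0],
    [[0,0,0],[0,0,0],0],
    [[0,0,0],[0,0,0],0],
    [[0,0,0],[0,0,0],0],
    [[0,0,0],[0,0,0],0]
  ]
}}

```text
t: 28.9
tool_pos: [0.6158, 0.1551, 0.1315]
tool_rot: [-0.531, 1.912, -1.915]
contact_force: [-1.9, -0.3, 0.4]
opening: 0.0255
```

{"method": "arm_command", "body": {
  "steps": [
    [[0,0,0],[0,0,0],0],
    [[0,0,0],[0,0,0],0],
    [[0,0,0],[0,0,0],0],
    [[0,0,0],[0,0,0],0],
    [[0,0,0],[0,0,0],0]
  ]
}}

```text
t: 29.4
tool_pos: [0.6158, 0.1551, 0.1315]
tool_rot: [-0.531, 1.912, -1.915]
contact_force: [0.1, -0.9, 1.6]
opening: 0.0254
```

{"method": "arm_command", "body": {
  "steps": [
    [[0,0,0],[0,0,0],0],
    [[0,0,0],[0,0,0],0],
    [[0,0,0],[0,0,0],0],
    [[0,0,0],[0,0,0],0],
    [[0,0,0],[0,0,0],0]
  ]
}}

```text
t: 29.9
tool_pos: [0.6158, 0.1551, 0.1315]
tool_rot: [-0.531, 1.912, -1.915]
contact_force: [-1.1, -0.1, 1.1]
opening: 0.0254
```

{"method": "arm_command", "body": {
  "steps": [
    [[0,-0.03,0],[0,0,0],0],
    [[0,-0.07,0],[0,0,0],0],
    [[0,-0.08,0],[0,0,0],0],
    [[0,-0.08,0],[0,0,0],0]
  ]
}}

```text
t: 30.3
tool_pos: [0.6169, 0.1553, 0.2137]
tool_rot: [-0.526, 1.91, -1.914]
contact_force: [-0.1, -0.7, -0.7]
opening: 0.0254
```

Run:
```python
from h import *
p=ctrl.get_image("wrist");save(p,"w18",s=1.5);brass(p,.033,sm=110)
go([.62,-.138,.21],np.radians(-59)); print(pose()[2]["contact_force"])
```

```text
brass px rc [354.1  23.3] area 156 [0.2874 0.2645 0.033 ]
  option [-0.1  0.2 -0.1] q6 1.16
  option [  -0.2 -179.8    0.2] q6 1.16
t 30.35 shift [0.1479 0.0013 0.2531] turn [-0.11  0.15 -0.12]
[-0.46505247 -0.73900824 -2.71725273]
```

View pics/w18.png

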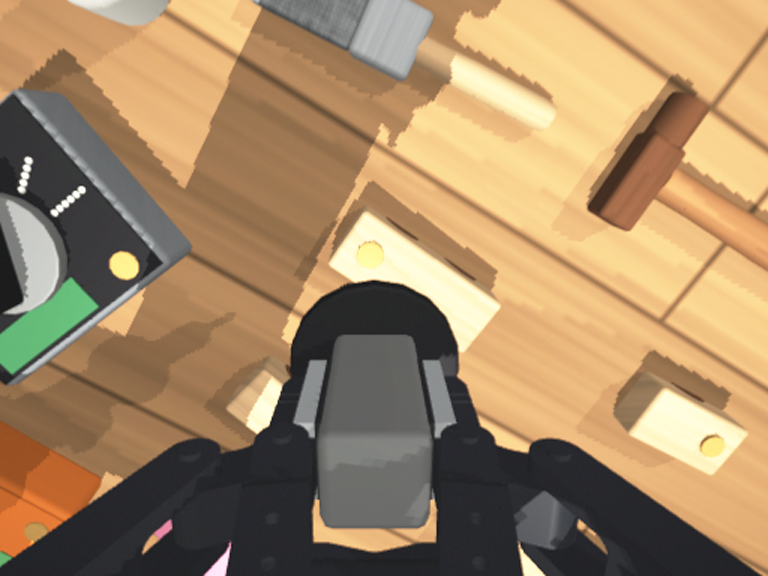

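Grip unchanged; timber_4 still in place. Go there.

{"method": "arm_command", "body": {
  "steps": [
    [[0.148,0,0.253],[0,0,0],0],
    [[0.148,0,0.253],[0,0,0],0],
    [[0.148,0,0.253],[0,0,0],0],
    [[0.148,0,0.253],[0,0,0],0],
    [[0.148,0,0.253],[0,0,0],0]
  ]
}}

```text
t: 30.85
tool_pos: [0.6174, -0.0963, 0.2076]
tool_rot: [-0.536, 1.916, -1.914]
contact_force: [0.8, 0.9, -1.7]
opening: 0.0255
```

Run:
```python
from h import *
go([.62,-.138,.21],np.radians(-59))
```

```text
option [0.1 0.2 0.1] q6 0.75
  option [ 1.000e-01 -1.798e+02 -2.000e-01] q6 0.75
t 30.85 shift [ 0.0194 -0.0025  0.037 ] turn [0.1  0.16 0.08]
```

{"method": "arm_command", "body": {
  "steps": [
    [[0.019,-0.002,0.037],[0,0,0],0],
    [[0.019,-0.002,0.037],[0,0,0],0],
    [[0.019,-0.002,0.037],[0,0,0],0],
    [[0.019,-0.002,0.037],[0,0,0],0]
  ]
}}

```text
t: 31.25
tool_pos: [0.6195, -0.1365, 0.2074]
tool_rot: [-0.539, 1.919, -1.912]
contact_force: [0.1, 0.8, -1.4]
opening: 0.0252
```

Run:
```python
from h import *
p=ctrl.get_image("wrist");save(p,"w19",s=1.5);brass(p,.033,sm=90)
go([.62,-.138,.131],np.radians(-59))
s=ctrl.get_image("scene");save(s,"s11",(140,290,190,340),5)
t,r,o=pose(); print(t,"proj pin",px(s,t+r.as_matrix()@[0,.106,0]),"stud",px(s,[.62,-.138,.033]))
```

```text
brass px rc [208.4   4.2] area 162 [0.4548 0.0504 0.033 ]
  option [0.2 0.2 0.1] q6 0.69
  option [   0.2 -179.8   -0.3] q6 0.69
t 31.3 shift [0.0006 0.077  0.0019] turn [0.22 0.25 0.15]
[ 0.62005484 -0.13618766  0.2085113 ] proj pin [216.44069992 268.03323024] stud [235.53887546 267.56609216]
```

View pics/w19.png

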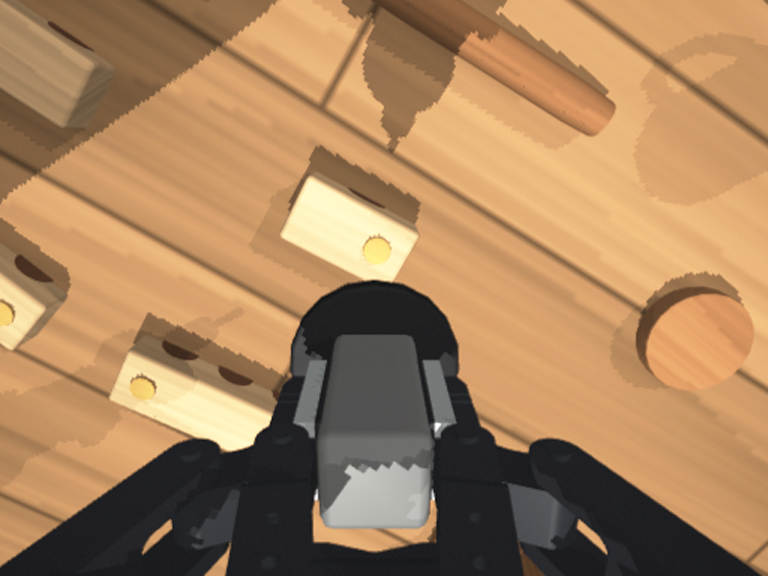

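View pics/s11.png

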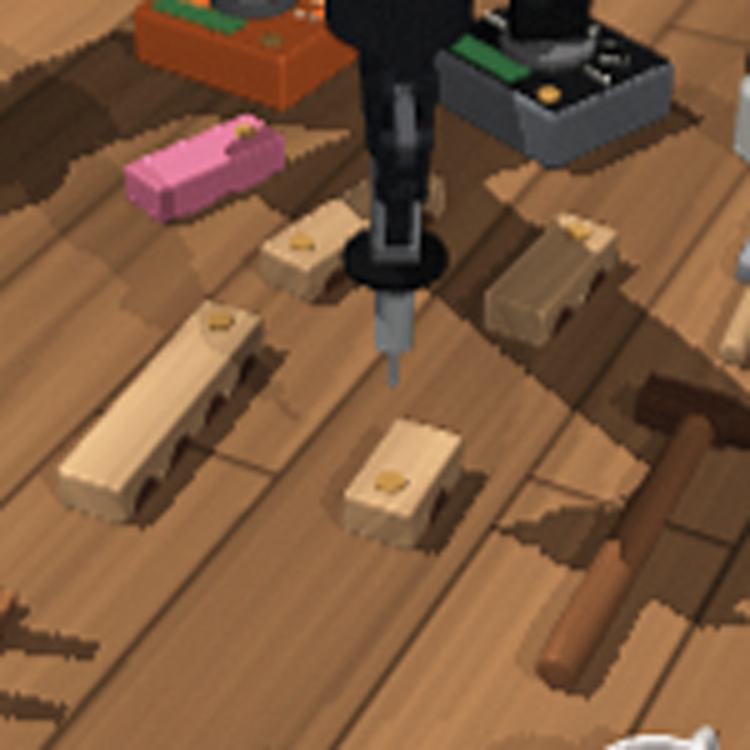

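{"method": "arm_command", "body": {
  "steps": [
    [[0,0.04,0.002],[0,0,0],0],
    [[0,0.06,0.002],[0,0,0],0],
    [[0,0.068,0.002],[0,0,0],0],
    [[0,0.075,0.002],[0,0,0],0],
    [[0,0.079,0.002],[0,0,0],0]
  ]
}}

```text
t: 31.85
tool_pos: [0.6213, -0.1371, 0.1304]
tool_rot: [-0.539, 1.916, -1.911]
contact_force: [-2.2, 0.9, 0.9]
opening: 0.0253
```

{"method": "arm_command", "body": {
  "steps": [
    [[0,0.001,0],[0,0,0],0],
    [[0,0.001,0],[0,0,0],0]
  ]
}}

```text
t: 32.05
tool_pos: [0.6219, -0.1373, 0.1311]
tool_rot: [-0.537, 1.914, -1.912]
contact_force: [-2.3, 0.7, 1.4]
opening: 0.0252
```

Run:
```python
from h import *
go([.62,-.138,.131],np.radians(-59)); print(pose()[2]["contact_force"])
s=ctrl.get_image("scene");save(s,"s12",(140,290,190,340),5)
```

```text
option [0.1 0.3 0. ] q6 0.69
  option [ 0.000e+00 -1.797e+02 -1.000e-01] q6 0.69
t 32.05 shift [ 0.002   0.0001 -0.0004] turn [0.08 0.33 0.02]
[-2.33452427  0.70715224  1.41257202]
```

View pics/s12.png

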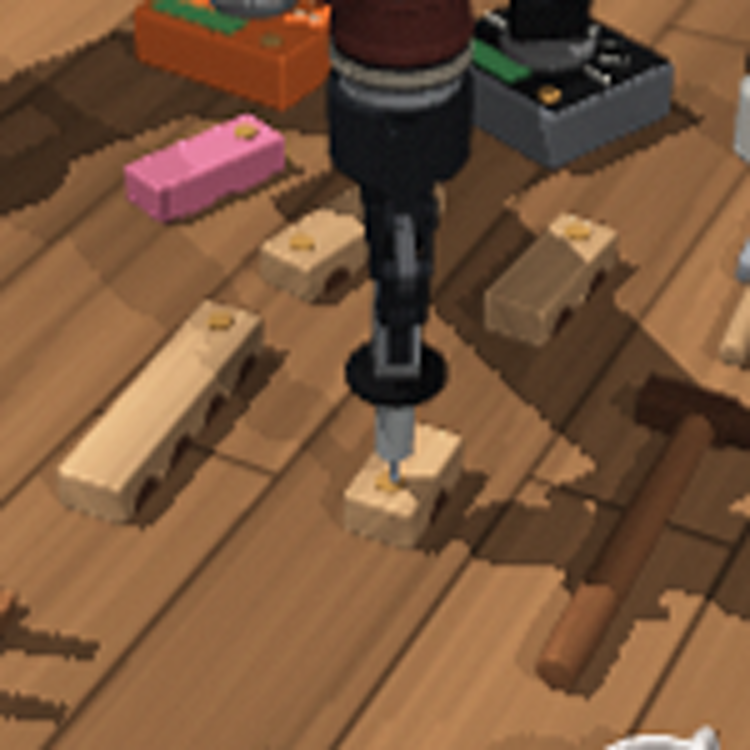

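{"method": "arm_command", "body": {
  "steps": [
    [[0,0,0],[0,0,0],0],
    [[0,0,0],[0,0,0],0],
    [[0,0,0],[0,0,0],0],
    [[0,0,0],[0,0,0],0],
    [[0,0,0],[0,0,0],0]
  ]
}}

```text
t: 32.6
tool_pos: [0.6223, -0.1375, 0.1312]
tool_rot: [-0.536, 1.913, -1.912]
contact_force: [-0.4, 1.0, 1.0]
opening: 0.0253
```

{"method": "arm_command", "body": {
  "steps": [
    [[0,0,0],[0,0,0],0],
    [[0,0,0],[0,0,0],0],
    [[0,0,0],[0,0,0],0],
    [[0,0,0],[0,0,0],0],
    [[0,0,0],[0,0,0],0]
  ]
}}

```text
t: 33.1
tool_pos: [0.6224, -0.1375, 0.1312]
tool_rot: [-0.536, 1.913, -1.912]
contact_force: [-0.2, 0.1, 1.1]
opening: 0.0253
```

{"method": "arm_command", "body": {
  "steps": [
    [[0,0,0],[0,0,0],0],
    [[0,0,0],[0,0,0],0],
    [[0,0,0],[0,0,0],0],
    [[0,0,0],[0,0,0],0],
    [[0,0,0],[0,0,0],0]
  ]
}}

```text
t: 33.6
tool_pos: [0.6224, -0.1375, 0.1313]
tool_rot: [-0.536, 1.913, -1.912]
contact_force: [-1.3, -0.5, 0.8]
opening: 0.0254
```

{"method": "arm_command", "body": {
  "steps": [
    [[0,0,0],[0,0,0],0],
    [[0,0,0],[0,0,0],0],
    [[0,0,0],[0,0,0],0],
    [[0,0,0],[0,0,0],0],
    [[0,0,0],[0,0,0],0]
  ]
}}

```text
t: 34.1
tool_pos: [0.6224, -0.1375, 0.1313]
tool_rot: [-0.536, 1.913, -1.912]
contact_force: [-1.3, 0.1, 1.4]
opening: 0.0249
```

{"method": "arm_command", "body": {
  "steps": [
    [[0,-0.05,0],[0,0,0],0],
    [[0,-0.1,0],[0,0,0],0],
    [[0,-0.15,0],[0,0,0],0],
    [[0,-0.15,0],[0,0,0],0]
  ]
}}

```text
t: 34.5
tool_pos: [0.626, -0.1388, 0.2916]
tool_rot: [-0.521, 1.899, -1.916]
contact_force: [1.5, -0.2, -0.0]
opening: 0.0256
```

Run:
```python
from h import *
s=ctrl.get_image("scene");save(s,"s13",s=1.5)
go([.4247,-.3672,.28],np.radians(-59)); print(pose()[2]["contact_force"])
```

```text
option [-0.4  0.3 -0.4] q6 0.69
  option [  -0.6 -179.7    0.7] q6 0.69
t 34.55 shift [0.2897 0.0057 0.0915] turn [-0.43  0.32 -0.41]
[ 0.43518299 -0.98066883 -2.19344269]
```

View pics/s13.png

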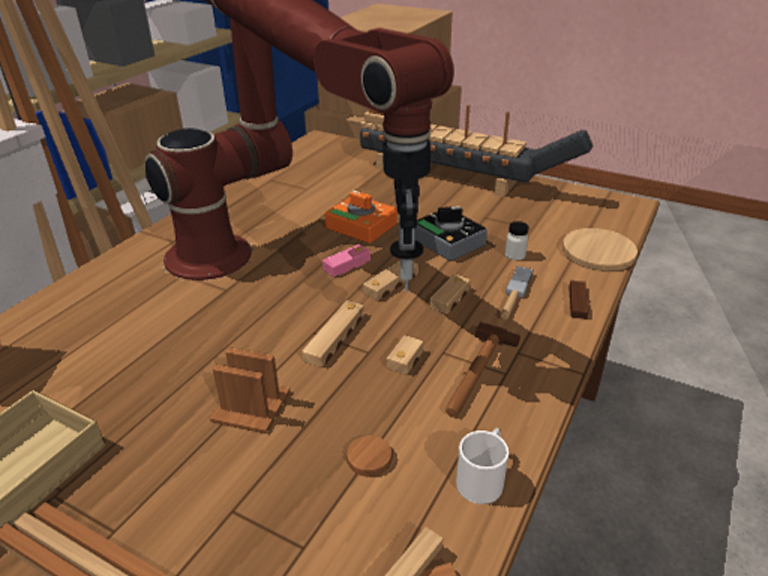

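{"method": "arm_command", "body": {
  "steps": [
    [[0.29,0,0.092],[-0.4,0,-0.4],0],
    [[0.29,0,0.092],[-0.4,0,-0.4],0],
    [[0.29,0,0.092],[-0.4,0,-0.4],0],
    [[0.29,0,0.092],[-0.4,0,-0.4],0],
    [[0.29,0,0.092],[-0.4,0,-0.4],0]
  ]
}}

```text
t: 35.05
tool_pos: [0.4573, -0.3277, 0.282]
tool_rot: [-0.538, 1.915, -1.91]
contact_force: [0.6, -0.3, -1.4]
opening: 0.0251
```

Run:
```python
from h import *
go([.429,-.367,.28],np.radians(-59))
```

```text
option [0.2 0.3 0. ] q6 0.27
  option [ 1.000e-01 -1.797e+02 -3.000e-01] q6 0.27
t 35.05 shift [0.0446 0.002  0.0188] turn [0.16 0.34 0.05]
```

{"method": "arm_command", "body": {
  "steps": [
    [[0.045,0,0.019],[0,0.3,0],0],
    [[0.045,0,0.019],[0,0.3,0],0],
    [[0.045,0,0.019],[0,0.3,0],0],
    [[0.045,0,0.019],[0,0.3,0],0],
    [[0.045,0,0.019],[0,0.3,0],0]
  ]
}}

```text
t: 35.55
tool_pos: [0.4295, -0.3662, 0.2812]
tool_rot: [-0.536, 1.919, -1.911]
contact_force: [-0.7, 0.7, -2.3]
opening: 0.0256
```

Run:
```python
from h import *
p=ctrl.get_image("wrist");save(p,"w20",s=1.5)
s=ctrl.get_image("scene");save(s,"s14",(180,300,110,230),6)
go([.429,-.367,.20],np.radians(-59))
t,r,o=pose(); print("proj pin",px(s,t+r.as_matrix()@[0,.106,0]))
```

```text
option [0.2 0.2 0. ] q6 0.19
  option [ 1.000e-01 -1.798e+02 -3.000e-01] q6 0.19
t 35.65 shift [0.0007 0.0817 0.0005] turn [0.18 0.16 0.05]
proj pin [221.4007627  159.78800237]
```

View pics/w20.png

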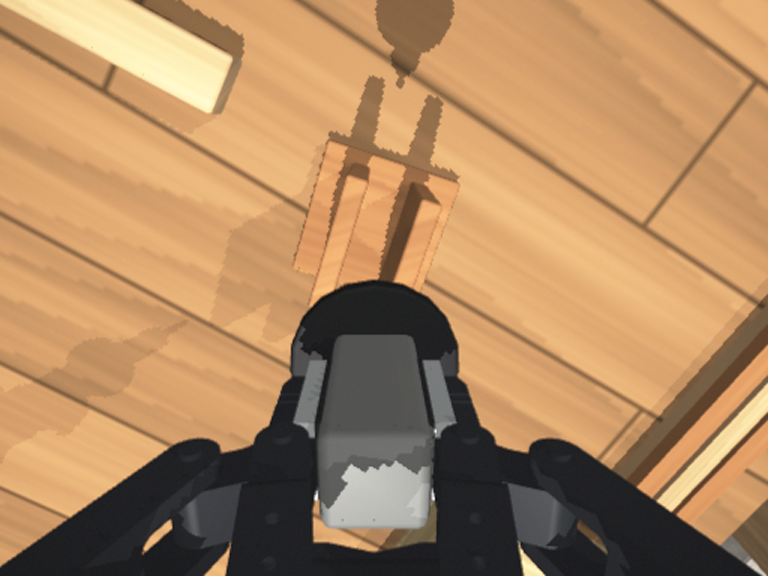

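View pics/s14.png

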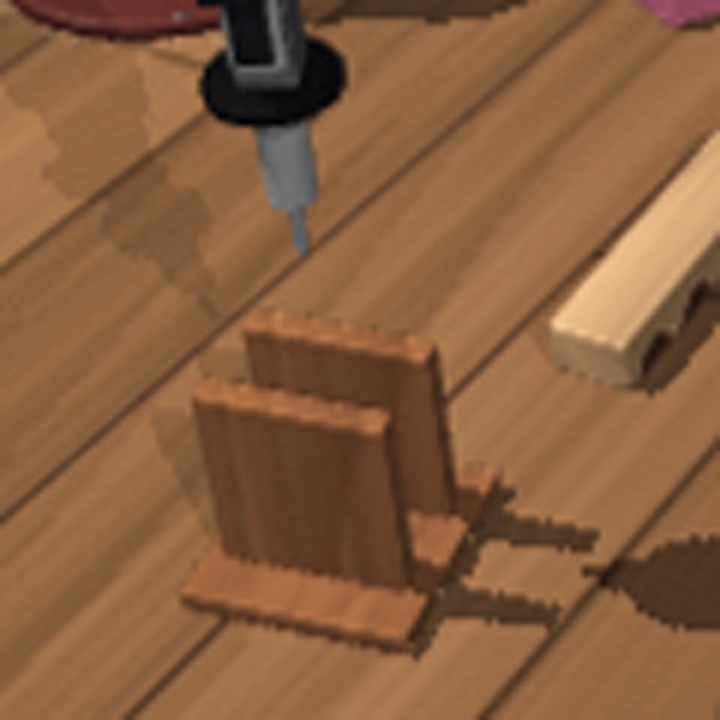

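{"method": "arm_command", "body": {
  "steps": [
    [[0,0.04,0],[0,0,0],0],
    [[0,0.07,0],[0,0,0],0],
    [[0,0.1,0],[0,0,0],0],
    [[0,0.12,0],[0,0,0],0],
    [[0,0.12,0],[0,0,0],0]
  ]
}}

```text
t: 36.15
tool_pos: [0.4281, -0.3635, 0.1576]
tool_rot: [-0.54, 1.925, -1.906]
contact_force: [-0.3, 0.2, -2.2]
opening: 0.0251
```

Run:
```python
from h import *
s=ctrl.get_image("scene");save(s,"s15",(180,300,110,230),6)
go([.429,-.367,.131],np.radians(-59)); print(pose()[2]["contact_force"])
```

```text
option [0.4 0.2 0.1] q6 0.19
  option [ 1.000e-01 -1.798e+02 -6.000e-01] q6 0.19
t 36.2 shift [0.0012 0.0292 0.0021] turn [0.38 0.24 0.08]
[-0.64391605  0.01684361 -0.992519  ]
```

View pics/s15.png

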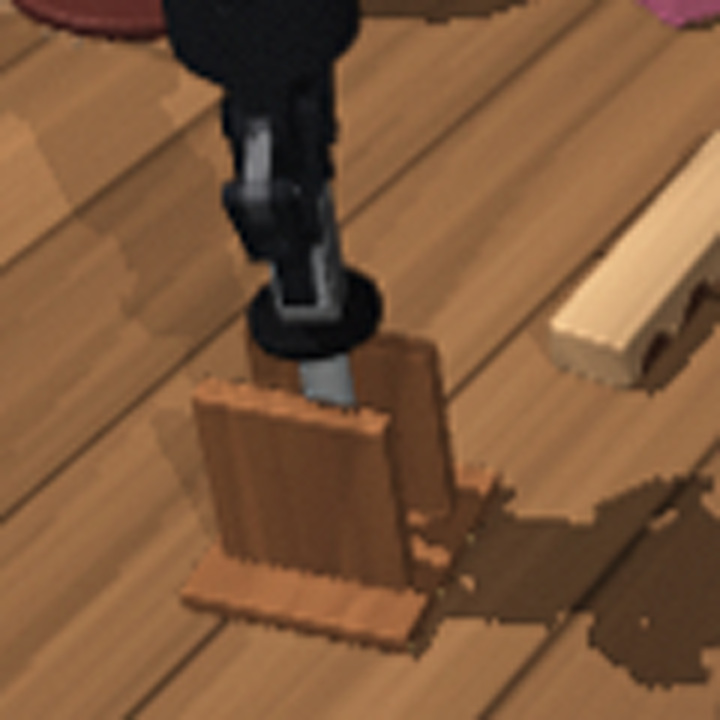

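Shaft is inside the slot. Lower the rest.

{"method": "arm_command", "body": {
  "steps": [
    [[0.001,0.01,0.002],[0.3,0.2,0],0],
    [[0.001,0.018,0.002],[0.3,0.2,0],0],
    [[0.001,0.023,0.002],[0.3,0.2,0],0],
    [[0.001,0.026,0.002],[0.3,0.2,0],0],
    [[0.001,0.026,0.002],[0.3,0.2,0],0]
  ]
}}

```text
t: 36.7
tool_pos: [0.4289, -0.3667, 0.1338]
tool_rot: [-0.534, 1.918, -1.915]
contact_force: [0.3, -0.9, -2.2]
opening: 0.0253
```

Run:
```python
from h import *
go([.429,-.367,.131],np.radians(-59)); print(pose()[2]["contact_force"])
```

```text
option [0.1 0.  0.1] q6 0.19
  option [ 1.0e-01 -1.8e+02 -2.0e-01] q6 0.19
t 36.7 shift [0.0001 0.0028 0.0003] turn [0.11 0.03 0.09]
[ 0.25720666 -0.94705492 -2.19955332]
```

{"method": "arm_command", "body": {
  "steps": [
    [[0,0.002,0],[0,0,0],0],
    [[0,0.003,0],[0,0,0],0],
    [[0,0.003,0],[0,0,0],0],
    [[0,0.003,0],[0,0,0],0]
  ]
}}

```text
t: 37.1
tool_pos: [0.429, -0.3668, 0.131]
tool_rot: [-0.534, 1.918, -1.915]
contact_force: [-0.2, -0.8, -1.3]
opening: 0.0254
```

Run:
```python
from h import *
p=ctrl.get_image("scene");save(p,"s16",(180,300,110,230),6)
go([.429,-.367,.131],np.radians(-59)); print(pose()[2]["contact_force"])
```

```text
option [0.1 0.  0.1] q6 0.19
  option [ 1.0e-01 -1.8e+02 -1.0e-01] q6 0.19
t 37.15 shift [ 0.0001 -0.      0.0002] turn [0.09 0.03 0.09]
[ 0.73009575  0.36603858 -1.9092174 ]
```

View pics/s16.png

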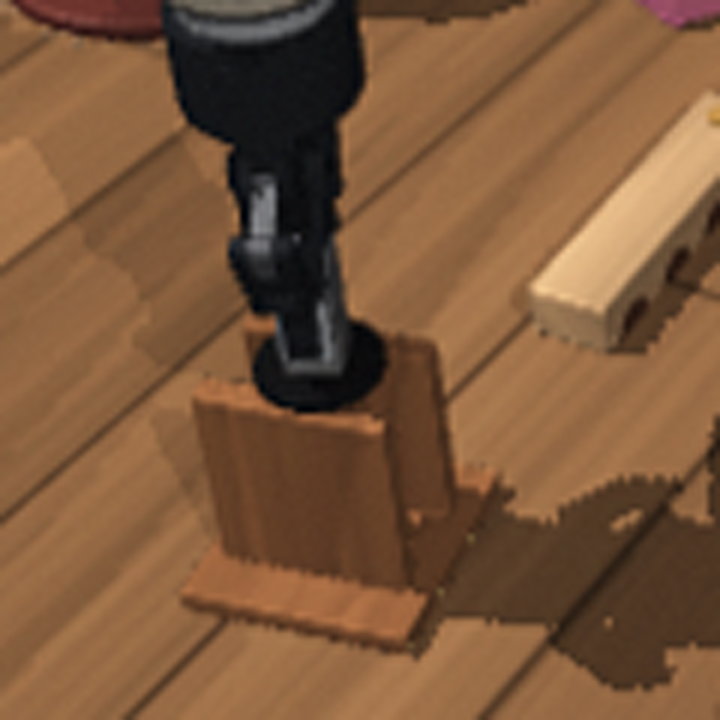

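{"method": "arm_command", "body": {
  "steps": [
    [[0,0.001,0],[0,0,0],0],
    [[0,0.002,0],[0,0,0],0],
    [[0,0.002,0],[0,0,0],0]
  ]
}}

```text
t: 37.45
tool_pos: [0.4291, -0.3669, 0.1309]
tool_rot: [-0.534, 1.918, -1.915]
contact_force: [-4.0, 3.5, 7.4]
opening: 0.0255
```

Flange rests on the cheeks (+9 N). Let go, then rise.

{"method": "arm_command", "body": {
  "steps": [
    [[0,0,0],[0,0,0],0.5],
    [[0,0,0],[0,0,0],1],
    [[0,0,0],[0,0,0],1],
    [[0,0,0],[0,0,0],1],
    [[0,0,0],[0,0,0],1]
  ]
}}

```text
t: 37.95
tool_pos: [0.429, -0.3668, 0.1307]
tool_rot: [-0.534, 1.918, -1.915]
contact_force: [0.4, -0.8, -0.1]
opening: 0.0851
```

{"method": "arm_command", "body": {
  "steps": [
    [[0,-0.05,0],[0,0,0],1],
    [[0,-0.1,0],[0,0,0],1],
    [[0,-0.15,0],[0,0,0],1],
    [[0,-0.19,0],[0,0,0],1],
    [[0,-0.19,0],[0,0,0],1]
  ]
}}

```text
t: 38.45
tool_pos: [0.4314, -0.369, 0.3294]
tool_rot: [-0.528, 1.903, -1.925]
contact_force: [0.7, -0.3, 0.2]
opening: 0.0858
```

Run:
```python
from h import *
p=ctrl.get_image("wrist");save(p,"w21",s=1.5)
p=ctrl.get_image("scene");save(p,"s17",(120,300,110,350),3)
go([.50,.0,.36],np.radians(-54))
go([.504,.347,.30],np.radians(-54))
```

```text
option [-0.  -5.   0.1] q6 0.19
  option [-1.00e-01  1.75e+02 -1.00e-01] q6 0.19
t 38.55 shift [-0.2494 -0.0385 -0.2786] turn [-0.04 -4.97  0.07]
  option [-0.  -5.   0.1] q6 0.19
  option [-1.00e-01  1.75e+02 -1.00e-01] q6 0.19
t 38.55 shift [-0.4318  0.0211 -0.5739] turn [-0.04 -4.97  0.07]
```

View pics/w21.png

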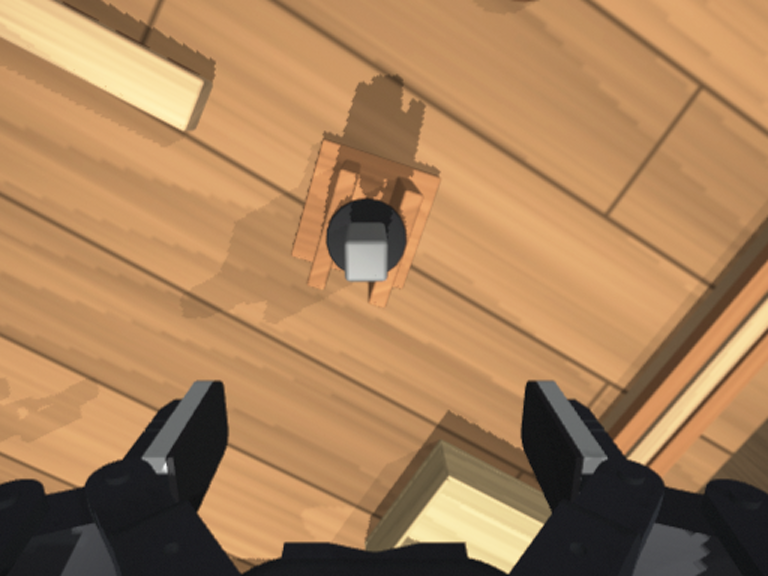

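View pics/s17.png

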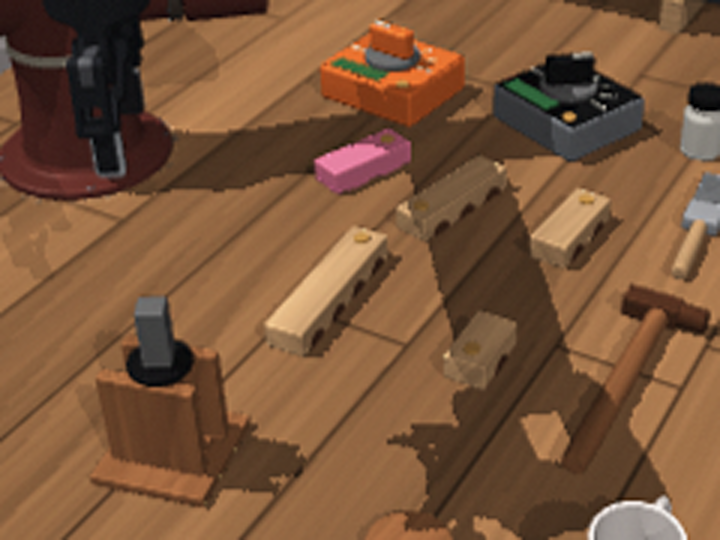

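{"method": "arm_command", "body": {
  "steps": [
    [[-0.249,-0.02,-0.279],[0,5,0],1],
    [[-0.249,-0.02,-0.279],[0,5,0],1],
    [[-0.249,-0.02,-0.279],[0,5,0],1],
    [[-0.249,-0.02,-0.279],[0,5,0],1],
    [[-0.249,-0.02,-0.279],[0,5,0],1]
  ]
}}

```text
t: 39.05
tool_pos: [0.4754, -0.1196, 0.3318]
tool_rot: [-0.459, 1.973, -1.97]
contact_force: [1.0, -0.2, 0.8]
opening: 0.0853
```

Run:
```python
from h import *
go([.504,.347,.30],np.radians(-54))
```

```text
option [  0.2 -10.    0.2] q6 0.72
  option [ -0.3 170.    0.2] q6 0.72
t 39.05 shift [-0.2304  0.0318 -0.4068] turn [  0.15 -10.     0.21]
```

Sign slip on the 5° turn; corrected now.

{"method": "arm_command", "body": {
  "steps": [
    [[-0.23,0.03,-0.407],[0,-10,0],1],
    [[-0.23,0.03,-0.407],[0,-10,0],1],
    [[-0.23,0.03,-0.407],[0,-10,0],1],
    [[-0.23,0.03,-0.407],[0,-10,0],1],
    [[-0.23,0.03,-0.407],[0,-10,0],1]
  ]
}}

```text
t: 39.55
tool_pos: [0.4895, 0.1292, 0.3143]
tool_rot: [-0.614, 1.867, -1.862]
contact_force: [0.9, -0.5, -0.2]
opening: 0.085
```

Run:
```python
from h import *
go([.504,.347,.25],np.radians(-54))
```

```text
option [0.3 0.  0.4] q6 1.05
  option [   0.6 -180.    -0.4] q6 1.05
t 39.55 shift [-0.1402  0.0641 -0.1674] turn [0.28 0.   0.39]
```

{"method": "arm_command", "body": {
  "steps": [
    [[-0.14,0.064,-0.167],[0.2,0,0.3],1],
    [[-0.14,0.064,-0.167],[0.2,0,0.3],1],
    [[-0.14,0.064,-0.167],[0.2,0,0.3],1],
    [[-0.14,0.064,-0.167],[0.2,0,0.3],1],
    [[-0.14,0.064,-0.167],[0.2,0,0.3],1]
  ]
}}

```text
t: 40.05
tool_pos: [0.5018, 0.3488, 0.2451]
tool_rot: [-0.616, 1.863, -1.863]
contact_force: [1.0, -0.1, -0.9]
opening: 0.0853
```

{"method": "arm_command", "body": {
  "steps": [
    [[0,0,0],[0,0,0],1],
    [[0,0,0],[0,0,0],1]
  ]
}}

```text
t: 40.25
tool_pos: [0.5002, 0.3484, 0.2413]
tool_rot: [-0.624, 1.863, -1.865]
contact_force: [-0.3, 0.2, -0.4]
opening: 0.0849
```

Run:
```python
from h import *
p=ctrl.get_image("wrist");save(p,"w22",s=1.5)
go([.504,.347,.15],np.radians(-54));go([.504,.347,.072],np.radians(-54))
```

```text
option [0.2 0.1 0.7] q6 1.42
  option [   1.1 -179.8   -0.3] q6 1.42
t 40.3 shift [-0.0031  0.0927  0.0028] turn [0.17 0.15 0.7 ]
  option [0.2 0.1 0.7] q6 1.42
  option [   1.1 -179.8   -0.3] q6 1.42
t 40.3 shift [-0.004   0.1707  0.0031] turn [0.17 0.15 0.7 ]
```

View pics/w22.png

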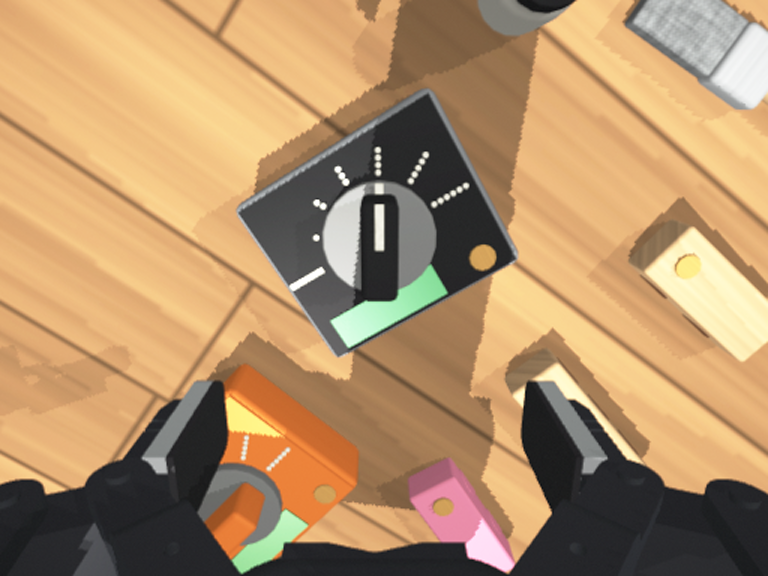

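{"method": "arm_command", "body": {
  "steps": [
    [[-0.003,0.05,0.003],[0.1,0,0.6],1],
    [[-0.003,0.1,0.003],[0.1,0,0.6],1],
    [[-0.003,0.14,0.003],[0.1,0,0.6],1],
    [[-0.003,0.165,0.003],[0.1,0,0.6],1],
    [[-0.003,0.165,0.003],[0.1,0,0.6],1]
  ]
}}

```text
t: 40.8
tool_pos: [0.5003, 0.3432, 0.0729]
tool_rot: [-0.617, 1.864, -1.866]
contact_force: [-1.0, -0.9, -0.6]
opening: 0.0855
```

Run:
```python
from h import *
p=ctrl.get_image("wrist");save(p,"w23",s=1.5)
go([.504,.347,.075],np.radians(-54));print(pose()[2]["contact_force"])
```

```text
option [0.1 0.  0.3] q6 1.42
  option [ 5.0e-01 -1.8e+02 -1.0e-01] q6 1.42
t 40.85 shift [-0.0029  0.0011 -0.001 ] turn [0.09 0.04 0.32]
[0.47675673 0.16514882 0.44436811]
```

View pics/w23.png

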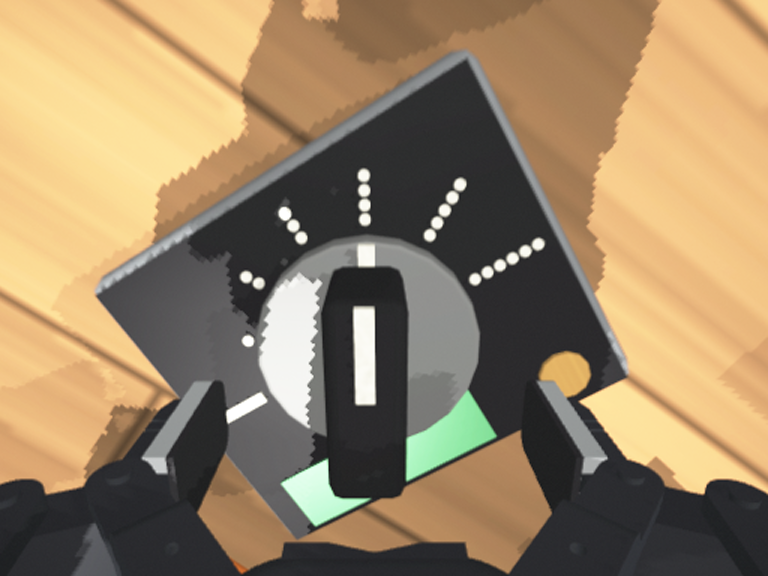

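{"method": "arm_command", "body": {
  "steps": [
    [[-0.002,0,-0.002],[0,0,0.2],0.6],
    [[-0.002,0,-0.002],[0,0,0.2],0.3],
    [[-0.002,0,-0.002],[0,0,0.2],0.1],
    [[-0.002,0,-0.002],[0,0,0.2],0],
    [[-0.002,0,-0.002],[0,0,0.2],0]
  ],
  "force": 40
}}

```text
t: 41.35
tool_pos: [0.5031, 0.348, 0.0775]
tool_rot: [-0.607, 1.863, -1.859]
contact_force: [-1.8, 1.2, 3.6]
opening: 0.021
```

{"method": "arm_command", "body": {
  "steps": [
    [[0,0,0],[0,0,0],0],
    [[0,0,0],[0,0,0],0],
    [[0,0,0],[0,0,0],0]
  ]
}}

```text
t: 41.65
tool_pos: [0.5031, 0.3479, 0.0776]
tool_rot: [-0.607, 1.863, -1.859]
contact_force: [-1.0, -0.1, 2.1]
opening: 0.0213
```

Run:
```python
from h import *
go([.503,.347,.075],np.radians(-55));print(pose()[2]["contact_force"],pose()[2]["opening"],pose()[0])
```

```text
option [0.1 1.1 0. ] q6 1.42
  option [ 1.000e-01 -1.789e+02 -2.000e-01] q6 1.42
t 41.65 shift [0.0006 0.0026 0.0007] turn [0.11 1.07 0.03]
[-0.98038297 -0.06226141  2.09332556] 0.021319904336466463 [0.50309193 0.34794678 0.07755656]
```

{"method": "arm_command", "body": {
  "steps": [
    [[0,0,0],[0,-8,0],0],
    [[0,0,0],[0,-16,0],0],
    [[0,0,0],[0,-24,0],0],
    [[0,0,0],[0,-32,0],0],
    [[0,0,0],[0,-40,0],0]
  ]
}}

```text
t: 42.15
tool_pos: [0.504, 0.3473, 0.0776]
tool_rot: [-1.087, 1.382, -1.382]
contact_force: [3.0, -1.1, -0.4]
opening: 0.0211
```

Run:
```python
from h import *
go([.503,.348,.077],np.radians(66));print(pose()[2]["contact_force"],pose()[2]["opening"],pose()[0])
```

```text
option [ -0.  -79.6  -0. ] q6 0.72
  option [  0.  100.4  -0. ] q6 0.72
t 42.15 shift [-0.0004  0.0006 -0.0012] turn [-3.000e-02 -7.964e+01 -0.000e+00]
[ 2.95494025 -1.1045767  -0.41440841] 0.02107628667897652 [0.50404394 0.34734508 0.07761579]
```

{"method": "arm_command", "body": {
  "steps": [
    [[0,0,0],[0,-8,0],0],
    [[0,0,0],[0,-16,0],0],
    [[0,0,0],[0,-24,0],0],
    [[0,0,0],[0,-32,0],0],
    [[0,0,0],[0,-40,0],0]
  ]
}}

```text
t: 42.65
tool_pos: [0.5052, 0.3475, 0.0776]
tool_rot: [-1.392, 0.858, -0.861]
contact_force: [3.9, 0.8, -1.9]
opening: 0.0209
```

Run:
```python
from h import *
go([.503,.348,.077],np.radians(66));print(pose()[2]["contact_force"],pose()[2]["opening"],pose()[0])
```

```text
option [ -0.2 -39.3   0.1] q6 0.02
  option [-1.000e-01  1.407e+02 -2.000e-01] q6 0.02
t 42.65 shift [-0.0015  0.0006 -0.0017] turn [ -0.17 -39.33   0.09]
[ 3.91002493  0.76655792 -1.9220397 ] 0.02087709229714214 [0.50516877 0.347456   0.07761382]
```

{"method": "arm_command", "body": {
  "steps": [
    [[0,0,0],[0,-8,0],0],
    [[0,0,0],[0,-16,0],0],
    [[0,0,0],[0,-24,0],0],
    [[0,0,0],[0,-32,0],0],
    [[0,0,0],[0,-39,0],0]
  ]
}}

```text
t: 43.15
tool_pos: [0.506, 0.3482, 0.0776]
tool_rot: [-1.541, 0.325, -0.333]
contact_force: [2.9, 4.4, -1.8]
opening: 0.021
```

Run:
```python
from h import *
p=ctrl.get_image("wrist");save(p,"w24",s=1.5)
go([.503,.348,.077],np.radians(66));print(pose()[2]["contact_force"],pose()[2]["opening"],pose()[0])
```

```text
option [-0.3  0.1  0.2] q6 -0.67
  option [   0.3 -179.9    0.4] q6 -0.67
t 43.2 shift [-0.0026  0.0006 -0.0014] turn [-0.28  0.13  0.21]
[ 3.14494836  4.01381976 -1.63366884] 0.021295915165023053 [0.50597559 0.34820409 0.07762909]
```

View pics/w24.png

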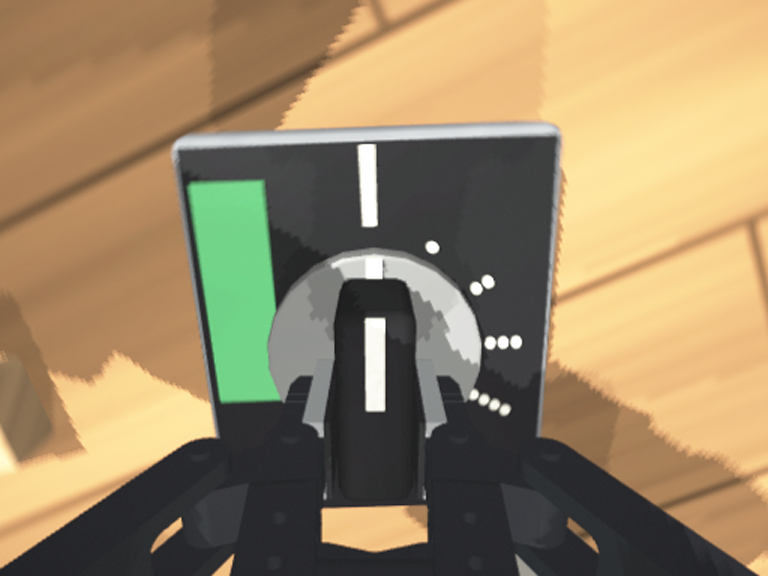

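At mark 0 (pointer at px 375 below bar at 368). Let go and rise.

{"method": "arm_command", "body": {
  "steps": [
    [[0,0,0],[0,0,0],0.5],
    [[0,0,0],[0,0,0],1],
    [[0,0,0],[0,0,0],1],
    [[0,0,0],[0,0,0],1],
    [[0,-0.05,0],[0,0,0],1]
  ]
}}

```text
t: 43.7
tool_pos: [0.5005, 0.3451, 0.1195]
tool_rot: [-1.553, 0.334, -0.321]
contact_force: [-0.1, 0.4, -0.3]
opening: 0.0853
```

{"method": "arm_command", "body": {
  "steps": [
    [[0,-0.05,0],[0,0,0],1],
    [[0,-0.1,0],[0,0,0],1],
    [[0,-0.15,0],[0,0,0],1],
    [[0,-0.18,0],[0,0,0],1],
    [[0,-0.18,0],[0,0,0],1]
  ]
}}

```text
t: 44.2
tool_pos: [0.5044, 0.3471, 0.3072]
tool_rot: [-1.545, 0.327, -0.329]
contact_force: [1.2, 0.5, 0.9]
opening: 0.0851
```

{"method": "arm_command", "body": {
  "steps": [
    [[0,0,0],[0,0,0],1],
    [[0,0,0],[0,0,0],1],
    [[0,0,0],[0,0,0],1]
  ]
}}

```text
t: 44.5
tool_pos: [0.5038, 0.3468, 0.3052]
tool_rot: [-1.547, 0.329, -0.327]
contact_force: [-0.2, 0.2, -1.3]
opening: 0.0852
```

Run:
```python
from h import *
p=ctrl.get_image("wrist");save(p,"w25",s=1.5)
s=ctrl.get_image("scene");save(s,"s18",s=1.5)
print(ctrl.get_obs()["t"],pose()[0])
```

```text
44.6 [0.50386302 0.34684296 0.30522452]
```

View pics/w25.png

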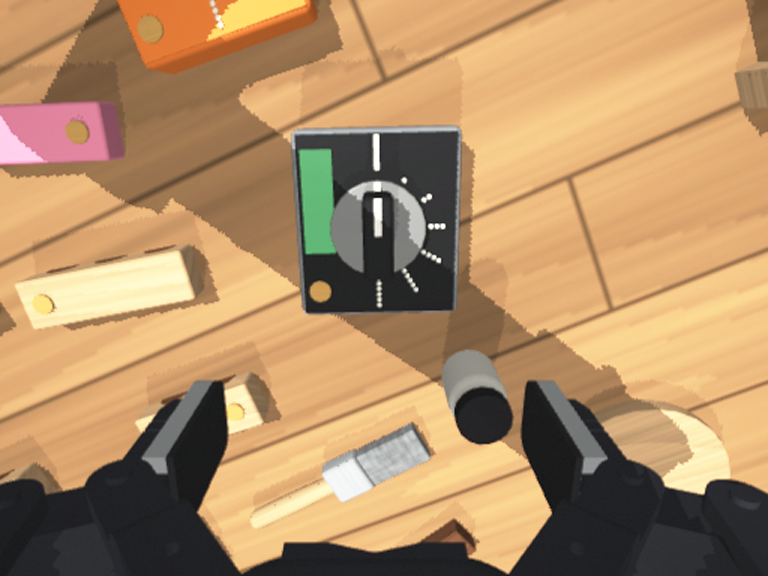

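View pics/s18.png

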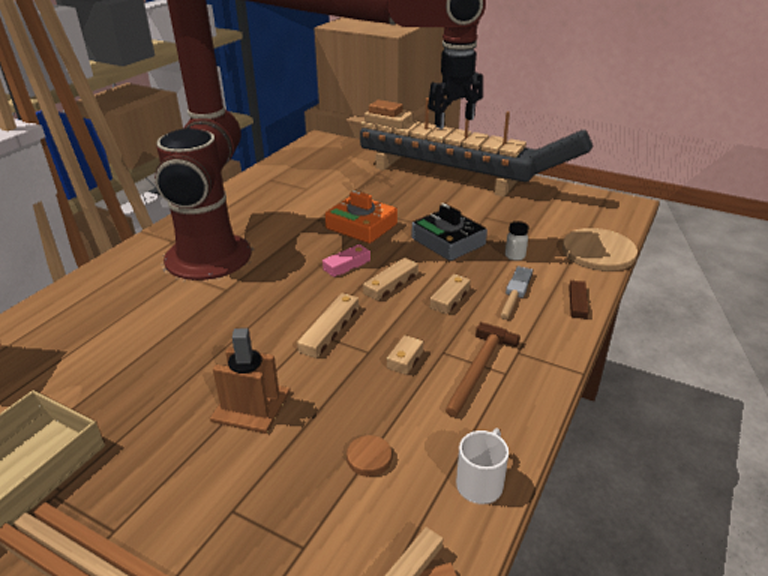

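The pointer is exactly on the white bar, the probe hangs upright, all timbers lie flat and the arm is clear of everything.

```bash
python3 -c "
from station import ctrl
print(ctrl.finish_job(), ctrl.get_obs()['t'])"
```

```text
the job is handed in; nothing more can be done
the job is handed in; nothing more can be done
```

The job is done and handed in at about 45 s; the hand-in reported no verdict.

- **Selector and readings:** I turned the selector from mark 2, where it started, to mark 4. Then I took the probe and pressed its pin for about 2 s each on the check stud and the studs of timbers 1, 2, 3 and 4, all four of which were present. The press force was about 2–4 N, and in the pictures the pin tip was within about 3 mm of each stud's centre.
- **Putting back:** I hung the probe in its stand, let go, and then turned the selector back to 0.

In the last pictures the pointer stands on the white bar of mark 0, the probe hangs upright with its flange on the cheeks, and the gripper is open above the meter, clear of everything. All timbers lie flat and the bystanders look unmoved.

- **Disagreeing measurement:** the first wrist view put the check stud about 6 mm off from later ones. I used the later value, where the top and wrist cameras agreed to about 2 mm.
- **Timber 1 moved:** it shifted slightly while the probe was being hung back, after its reading and with the robot not near it. It stayed flat.

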